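Sort the stirrer's feet by their grip

ROBOT

A 6-joint arm with a two-finger parallel gripper is mounted at the origin on the work surface. World frame = base frame: x ahead of the robot, y to its left, z up, the work surface at z = 0. Lengths are in m, angles in rad, forces in N, time in s.
With the tool pointing down it reaches from about 0.35 to 0.85 m from the base axis. Payload 8.1 kg.
Tool frame: the origin (TCP) lies midway between the tips of the shut fingers; the grasp point (between the pads) lies 19 mm behind it; z points along the fingers, y is the direction in which the jaws open and shut (so a half turn about z gives the same grasp; the last joint's range is limited). The gripper opens to 85 mm and grips with 20 to 120 N. Pads are 22 mm wide; open, the fingers measure 114 mm over their backs; the gripper's body (76 mm by 85 mm) begins 54 mm behind the grasp point. The pads swing forward as they close: fully open they stand 13 mm farther back than shut.
Start: joints at [-1.32, 0.13, 1.488, -0, 1.523, -0.085], TCP at [0.198, -0.566, 0.231] pointing down, gripper open.
Joint ranges: [-2.96, 2.96], [-0.89, 2.26], [0.02, 2.5], [-1.34, 4.48], [0, 2.73], [-2.66, 2.66]. Speed limits (rad/s): [2.39, 2.39, 2.79, 3.14, 3.14, 3.14].

INTERFACE

Orientations are given as a unit quaternion [x, y, z, w].
In Python, from station import manip gives the robot as it stands.
- The arm moves only by the shell command python3 -m inch 'ROWS'. ROWS is JSON, a list of rows, each a list of 7 numbers: the opening, from -1 (shut) to 1 (fully open), so that 0 is half open, then the shift along the tool's x, y, z in mm, then the turn, a rotation vector about the tool's x, y, z in rad. A call has 1 to 5 rows; each row shifts and turns the pose as measured when the row begins, along the tool's axes as they then stand; what a row does not reach is not made up. A row lasts 1/12 s, in which the tool goes at most 41.7 mm and 7.16 degrees, less where a joint would pass 70% of its speed; a pose out of reach is approached as far as the arm can. A call is refused whole if a number of a shift passes 41.7 or a number of a turn 0.125, either way. A call with a gripper value outside its range is refused whole. The fingers move at their own pace and stop on an object; the grip force is fixed at half the most. Time passes only in rows, so rows that do not move let the fingers close. It gives the time, the measured TCP pose, the force and the opening at its end, in the units of the state.
- manip.observe(): the state, without advancing time (a new reading comes with each control period).
- manip.get_image(name): name is "side" or "top"; returns (picture, depth): 384x512x3 uint8, red, green, blue; 384x512 float32, m along the optical axis (not along the pixel's ray), 0 where there is no reading.
- manip.camera_info(name): a dict with "K" (3x3 intrinsics, pixels), "T" (4x4, takes a point from camera to world coordinates). Camera axes: x right, y down, z forward; pixel columns grow to the right and rows downward; lengths in m; the calibration is good to about 2 mm. A picture is of the moment at which its call begins. camera_info takes no time and is no camera call.
- manip.close_job(): hands the job in, once; it reports no verdict.
The state is a dict: "time": time; "joint_positions": joint angles; "qd": joint speeds; "effort": joint torques, N m; "tool_pos": TCP position; "orientation": TCP orientation; "force": force on the tool from outside, world axes, zero at the start; "wrist_torque": the same for the moment, N m; "width": finger opening in m.
Only numpy, scipy, OpenCV 4.12 (cv2) and the standard library are available. Lean on these libraries where they do the work, as an engineer would, in place of code of your own. Each camera call takes 0.05 s, during which the arm holds its last target.

TASK

Three look-alike blue feet of the jar stirrer stand on the white tile: one still has good grippy rubber, the other two have gone slick underneath. Find out which by dragging them a few centimetres across the tile and feeling the drag, pressing only lightly because the thin tile cracks; then stand the grippy foot inside the green outline on the sloping draining board and put both slick feet in the red bin. Never leave a foot on the board that slides down it, and leave the bottles, beaker, stopper and scoop where they are.

Things in the scene. Friction and masses are not known exactly. Their poses are not given: they have to be found in the camera images.
- foot_1: one of three look-alike feet: eight-sided blue jacket, 46 mm over the flats, 36 mm high, about 550 g (+-20%). Origin: centre of the underside, z up; x points at the middle of a flat. Most of the weight (470 g) is a sole insert that hangs in the jacket with 1.5 mm play up and down and still lies on the tile when the jacket is raised under 1.5 mm. Which foot grips changes every time
- foot_2: as foot_1. Dragged across the tile under its own weight, the gripping foot resists with 3.5 to 7 N, a slick one with 0.3 to 0.6 N; pressing adds to this. Names, looks and weights do not tell them apart
- foot_3: as foot_1, same size and axes, standing upright on the tile
- tile: fixed white ceramic tile, 220 (x) by 310 (y) by 8 mm thick, on which the feet stand in a row along its y, about 95 mm apart. Origin: centre of its underside; top 8 mm above. It cracks if loaded beyond 50 N in all (the three standing feet already load it with about 17 N)
- board: fixed grey sloping draining board, 200 mm long, 150 wide, left or right of the tile. Origin: on the bench under its middle. Its face rises along the body's +x at 0.28 rad; it is 45 mm above the bench over the origin, 18 mm at the low (-x) end, which has a 12 mm lip, and 73 mm at the high end. Sides open. The gripping foot stays on it, a slick one slides down when let go
- board_mark (a point): middle of the green outline (84 by 110 mm) on the upper half of the sloping face, a point on that face, 46 mm along the board's x from its origin and 58 mm above the bench
- bin: fixed red open bin, outside 170 (x) by 190 (y) by 45 mm high, walls and floor 5 mm. Origin: centre of its underside. It may stand left or right of the tile
- bottle_1: loose clear reagent bottle with white cap, 60 mm diameter, 150 mm high, standing beyond the tile; origin at centre of its base
- bottle_2: a second such bottle
- beaker: loose glass cup, 70 mm across, 90 mm high, standing beyond the tile; origin at centre of its base
- stopper: loose black rubber stopper, 40 mm across, 30 mm high, standing beyond the tile; origin at centre of its base
- scoop: loose steel scoop (spoon) 200 mm long lying flat on the bench beyond the tile; origin on its underside
Not all that is in view belongs to the job. What is shaped like the foot_2 but turquoise is not meant.

How it is judged:
By the outcome, as a careful person would: the job done as asked, in the order asked, and still so for the second after the job is handed in, with the robot touching nothing.
It also fails if it takes over 66 s, if anything falls off the work surface, if the arm or the gripper's body presses on something with over 40 N, if the wrist force passes 120 N, or if a joint passes its speed limit or range.

## Working session

There is one attempt and no reset: what is moved stays moved. The work goes in short steps, Python scripts to look and compute and a shell command to move; the robot and the scene stay as the last step left them, time stands still between calls to the robot, and variables do not carry over. Pictures are saved under pics/ and viewed, and the job is handed in when it is done.

```bash
ls; mkdir -p pics; python3 - <<'E'
from station import manip
import cv2,numpy as np
s=manip.observe()
for k,v in s.items(): print(k,np.round(v,4))
for n in("top","side"):
    im,d=manip.get_image(n); c=manip.camera_info(n)
    np.savez(f"pics/{n}0.npz",im=im,d=d,K=c["K"],T=c["T"])
    cv2.imwrite(f"pics/{n}0.png",im[:,:,::-1]); print(n,np.round(c["K"],1).tolist(),np.round(c["T"],3).tolist())
E
```

```text
pics
time 0.0
joint_positions [-1.3204  0.1312  1.4893 -0.      1.523  -0.0854]
qd [-0.0017 -0.0001  0.0007  0.0003  0.0004 -0.0001]
effort [-3.10000e-03 -5.69405e+01 -5.00559e+01 -2.00000e-04  1.45000e-02
 -0.00000e+00]
tool_pos [ 0.1976 -0.5659  0.2302]
orientation [ 9.859e-01  1.671e-01 -1.000e-04 -9.000e-04]
force [ 0.2545 -0.2042  1.2922]
wrist_torque [-0.0091 -0.0568 -0.0112]
width 0.0856
top [[443.3, 0.0, 258.9], [0.0, 443.3, 192.3], [0.0, 0.0, 1.0]] [[0.055, -0.974, 0.222, 0.359], [-0.998, -0.055, 0.005, 0.018], [0.007, -0.222, -0.975, 1.07], [0.0, 0.0, 0.0, 1.0]]
side [[358.1, 0.0, 255.9], [0.0, 358.1, 192.6], [0.0, 0.0, 1.0]] [[-0.949, -0.244, 0.201, 0.39], [-0.316, 0.7, -0.641, 0.604], [0.016, -0.671, -0.741, 0.741], [0.0, 0.0, 0.0, 1.0]]
```

View pics/top0.png

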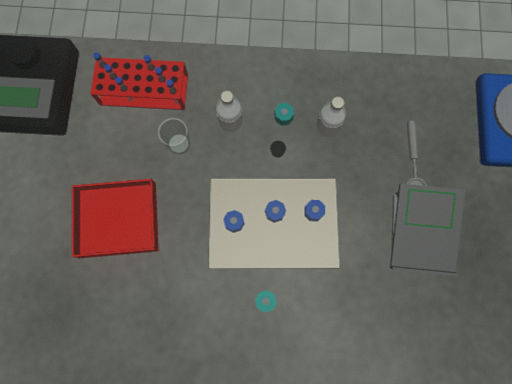

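View pics/side0.png

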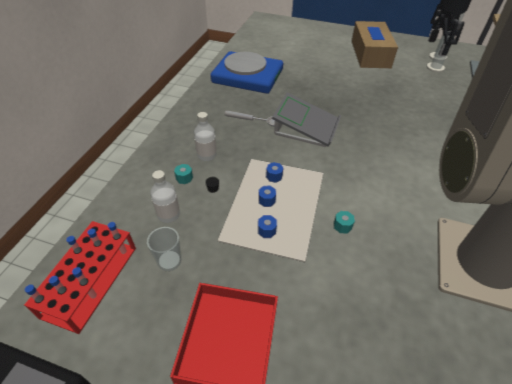

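The top view shows three blue feet on the tile, at about (234,221), (275,211) and (315,210). Similar-looking things that aren't meant:
- turquoise feet at (284,113) and (266,301)
- blue caps in the red rack at (100–170,60–85)
- the blue scale at (495,120)

The bin is on the left at (115,218), not the red rack at (140,83). The board is on the right at (428,228), with its outline at (430,208).

```bash
cat > h.py <<'E'
import numpy as np,cv2
def load(f):
    z=np.load(f); return z["im"],z["d"],z["K"],z["T"]
def ray(K,T,uv,h):
    d=T[:3,:3]@np.linalg.inv(K)@np.array([uv[0],uv[1],1.]); o=T[:3,3]
    return o+d*(h-o[2])/d[2]
def cloud(d,K,T):
    v,u=np.indices(d.shape); p=np.stack([(u-K[0,2])/K[0,0]*d,(v-K[1,2])/K[1,1]*d,d],-1)
    return p@T[:3,:3].T+T[:3,3]
def proj(K,T,p):
    c=T[:3,:3].T@(np.asarray(p)-T[:3,3]); c=K@c; return c[:2]/c[2]
E
python3 - <<'E'
from h import *
for n in("top","side"):
    im,d,K,T=load(f"pics/{n}0.npz"); P=cloud(d,K,T); hsv=cv2.cvtColor(im,cv2.COLOR_RGB2HSV)
    def blobs(m,name,amin,h=None):
        k,l,st,c=cv2.connectedComponentsWithStats(m.astype(np.uint8))
        for i in range(1,k):
            if st[i,4]<amin: continue
            q=P[(l==i)&(d>0)]
            ctr=np.median(q,0); 
            print(n,name,st[i,4],np.round(c[i]),"med",np.round(ctr,3),"zhi",np.round(np.percentile(q[:,2],95),3),"box",np.round(np.percentile(q,[2,98],axis=0)[:,:2],3).tolist(), end=' ')
            t=q[q[:,2]>ctr[2]-.004] if name=='blue' else q
            if name=='blue':
                t=q[np.abs(q[:,2]-np.percentile(q[:,2],90))<.005]; print("topctr",np.round((t.min(0)+t.max(0))/2,4),np.round(np.ptp(t,axis=0),3),end='')
            print()
    H,S,V=[hsv[...,i].astype(int) for i in range(3)]
    blobs((H>105)&(H<128)&(S>120)&(V>50),"blue",60)
    blobs((H>80)&(H<98)&(S>100),"turq",60)
    blobs(((H<8)|(H>172))&(S>150),"red",800)
    blobs((H>50)&(H<80)&(S>90),"green",20)
    blobs((S<60)&(V>170),"tile",3000)
im,d,K,T=load("pics/top0.npz")
c=cv2.resize(im[160:290,200:350],None,fx=5,fy=5,interpolation=cv2.INTER_CUBIC); cv2.imwrite("pics/crop_feet.png",c[:,:,::-1])
c=cv2.resize(im[170:285,375:475],None,fx=5,fy=5,interpolation=cv2.INTER_CUBIC); cv2.imwrite("pics/crop_board.png",c[:,:,::-1])
E
```

```text
top blue 2302 [492. 121.] med [ 0.793 -0.539  0.045] zhi 0.05 box [[0.7, -0.585], [0.93, -0.52]] topctr [ 0.8177 -0.5588  0.0487] [0.233 0.077 0.01 ]
top blue 228 [275. 210.] med [ 0.551 -0.016  0.045] zhi 0.047 box [[0.532, -0.037], [0.572, 0.003]] topctr [ 0.5518 -0.0167  0.0456] [0.044 0.043 0.008]
top blue 241 [315. 209.] med [ 0.558 -0.11   0.045] zhi 0.048 box [[0.538, -0.132], [0.581, -0.09]] topctr [ 0.5594 -0.1108  0.0461] [0.044 0.043 0.008]
top blue 239 [233. 220.] med [0.522 0.079 0.044] zhi 0.047 box [[0.501, 0.059], [0.542, 0.099]] topctr [0.5216 0.08   0.0454] [0.045 0.043 0.007]
top turq 270 [284. 113.] med [ 0.8   -0.029  0.035] zhi 0.038 box [[0.781, -0.05], [0.828, -0.006]] 
top turq 292 [265. 301.] med [ 0.344 -0.005  0.035] zhi 0.037 box [[0.323, -0.027], [0.363, 0.016]] 
top red 3262 [140.  85.] med [0.841 0.332 0.067] zhi 0.071 box [[0.809, 0.23], [0.907, 0.443]] 
top red 5801 [114. 218.] med [0.516 0.37  0.006] zhi 0.045 box [[0.43, 0.268], [0.601, 0.459]] 
top green 701 [19. 96.] med [0.79  0.615 0.075] zhi 0.079 box [[0.766, 0.57], [0.813, 0.66]] 
top green 
[... 1342 characters left out ...]
65, 0.41]] topctr [0.8589 0.4026 0.1105] [0.015 0.016 0.006]
side blue 72 [ 30. 289.] med [0.887 0.433 0.111] zhi 0.113 box [[0.882, 0.426], [0.896, 0.439]] topctr [0.8888 0.4327 0.1112] [0.017 0.015 0.005]
side turq 251 [183. 174.] med [ 0.799 -0.014  0.031] zhi 0.035 box [[0.783, -0.044], [0.824, 0.001]] 
side turq 308 [344. 222.] med [0.344 0.012 0.032] zhi 0.035 box [[0.323, -0.02], [0.365, 0.024]] 
side red 4884 [ 83. 280.] med [0.84  0.362 0.066] zhi 0.068 box [[0.81, 0.238], [0.906, 0.452]] 
side red 8371 [226. 337.] med [0.523 0.365 0.005] zhi 0.044 box [[0.434, 0.271], [0.602, 0.465]] 
side tile 5966 [275. 211.] med [0.51  0.019 0.007] zhi 0.009 box [[0.423, -0.156], [0.633, 0.139]]
```

```bash
ls pics
```

```text
crop_board.png
crop_feet.png
side0.npz
side0.png
top0.npz
top0.png
```

View pics/crop_feet.png

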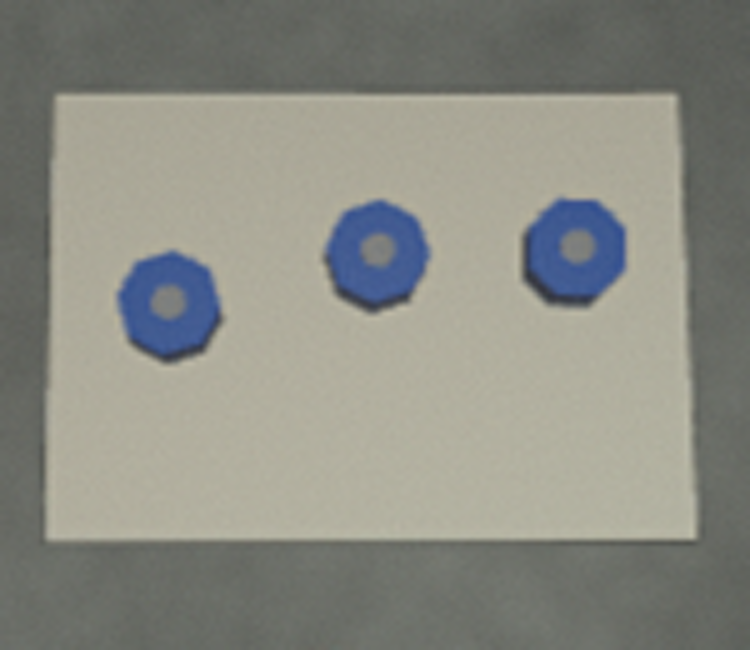

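View pics/crop_board.png

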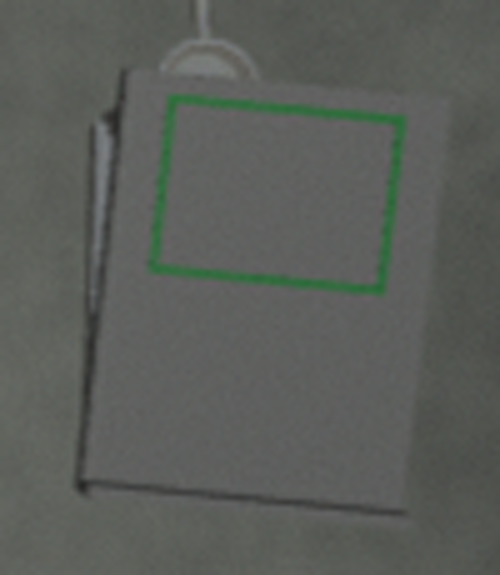

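The feet crop shows three upright octagonal blue feet with grey centres, at crop pixels (170,302), (378,250) and (577,247). The board crop shows the green outline on the uphill half, with the lip at the bottom, towards the robot. The choice matches the description, so next I compute exact poses.

```bash
cat >> h.py <<'E'
def feet(im,d,K,T,ztop=.044,amin=80,xr=(.2,.7),yr=(-.5,.55)):
    """top faces: bright blue + grey hub; returns (centre, flat angle mod 45deg, width)"""
    hsv=cv2.cvtColor(im,cv2.COLOR_RGB2HSV); H,S,V=[hsv[...,i].astype(int) for i in range(3)]
    m=((H>105)&(H<128)&(S>120)&(V>50)).astype(np.uint8); out=[]
    cs,_=cv2.findContours(m,cv2.RETR_EXTERNAL,cv2.CHAIN_APPROX_NONE)
    for c in cs:
        if cv2.contourArea(c)<amin: continue
        mm=np.zeros_like(m); cv2.drawContours(mm,[c],-1,1,-1)
        ctr=c[:,0].mean(0); p=ray(K,T,ctr,ztop)
        if not(xr[0]<p[0]<xr[1] and yr[0]<p[1]<yr[1]): continue
        hub=(mm==1)&(S<100)
        v,u=np.nonzero(hub); hc=np.array([u.mean(),v.mean()]) if len(u) else ctr
        # top face: brighter blue
        top=(mm==1)&((V>np.percentile(V[mm==1],90)*.8)|hub)
        t,_=cv2.findContours(top.astype(np.uint8),cv2.RETR_EXTERNAL,cv2.CHAIN_APPROX_NONE)
        t=max(t,key=cv2.contourArea); q=np.array([ray(K,T,x,ztop)[:2] for x in t[:,0]])
        h=ray(K,T,hc,ztop); o=(q.min(0)+q.max(0))/2
        M=cv2.moments(q.astype(np.float32).reshape(-1,1,2)); cc=np.array([M['m10'],M['m01']])/M['m00']
        r=q-cc; a=np.arctan2(r[:,1],r[:,0]); R=np.hypot(*r.T)
        ph=np.angle(np.sum((R-R.mean())*np.exp(-8j*a)*1)) # peak(vertex) at a=-ph/8
        vert=np.degrees(-ph/8)
        out.append((hc.round(1),h[:2].round(4),cc.round(4),np.ptp(q,axis=0).round(3),'flat',round((vert+22.5)%45,1)))
    return out
E
python3 - <<'E'
from h import *
for n in("top","side"):
    im,d,K,T=load(f"pics/{n}0.npz")
    for f in feet(im,d,K,T): print(n,*f)
    hsv=cv2.cvtColor(im,cv2.COLOR_RGB2HSV); H,S,V=[hsv[...,i].astype(int) for i in range(3)]
    P=cloud(d,K,T); g=(H>45)&(H<85)&(S>70)&(P[...,1]<-.2)&(P[...,1]>-.6)&(d>0)
    q=P[g]; print(len(q))
    if len(q)>20:
        c,sz,a=cv2.minAreaRect(q[:,:2].astype(np.float32)); print("outline",c,sz,a, q[:,2].mean())
        A=np.c_[q[:,:2],np.ones(len(q))]; s=np.linalg.lstsq(A,q[:,2],rcond=None)[0]; print("slope",np.hypot(s[0],s[1]),"yaw",np.degrees(np.arctan2(s[1],s[0])),"z at c",s@[*c,1])
    # board face plane from depth
    b=(P[...,2]>.025)&(P[...,2]<.08)&(P[...,1]<-.28)&(P[...,1]>-.46)&(P[...,0]>.44)&(P[...,0]<.63)&(d>0)
    q=P[b]; A=np.c_[q[:,:2],np.ones(len(q))]; s=np.linalg.lstsq(A,q[:,2],rcond=None)[0]; print("board",len(q),np.arctan(np.hypot(s[0],s[1])),"yaw",np.degrees(np.arctan2(s[1],s[0])),"z", s@[.573,-.377,1])
E
```

```text
top [233.2 219.9] [0.5228 0.0798] [0.5222 0.0795] [0.045 0.043] flat 21.2
top [275.  209.4] [ 0.5533 -0.0169] [ 0.5521 -0.0168] [0.044 0.043] flat 20.3
top [315.1 208.8] [ 0.5601 -0.111 ] [ 0.5591 -0.1108] [0.044 0.043] flat 2.7
295
outline (0.5997171998023987, -0.46109819412231445) (0.11006046831607819, 0.30909669399261475) 17.656478881835938 0.05957453691088647
slope 0.24287182911254326 yaw 7.636399293351207 z at c 0.06328968647816212
board 4965 0.27820930778333236 yaw -2.944412905117696 z 0.05967663684768461
side [267. 222.] [0.5229 0.0843] [0.5225 0.0857] [0.043 0.045] flat 18.2
side [267.  191.4] [ 0.553  -0.0126] [ 0.5526 -0.0103] [0.044 0.044] flat 28.1
side [274.5 167.5] [ 0.56   -0.1064] [ 0.5593 -0.1046] [0.043 0.044] flat 18.7
50
outline (0.5738948583602905, -0.37350454926490784) (0.11368338763713837, 0.07920130342245102) 88.24481964111328 0.05858534261027458
slope 0.28557323971502935 yaw -1.277678352880174 z at c 0.057378957127829866
board 1602 0.26137489362695726 yaw -7.171015935813311 z 0.05573461898443868
```

```bash
python3 - <<'E'
from h import *
im,d,K,T=load("pics/top0.npz")
c=np.array([[172,97],[403,120],[380,291],[153,269]])/5+[375,170]
z=[.058+.0116]*2+[.058-.0116]*2
q=np.array([ray(K,T,a-.4,h)[:2] for a,h in zip(c,z)]); print(q.round(4),q.mean(0).round(4))
for i in range(4): e=q[(i+1)%4]-q[i]; print(np.hypot(*e).round(4),np.degrees(np.arctan2(e[1],e[0])).round(1))
E
```

```text
[[ 0.6141 -0.3248]
 [ 0.6092 -0.4319]
 [ 0.5323 -0.428 ]
 [ 0.5367 -0.3222]] [ 0.5731 -0.3767]
0.1072 -92.6
0.077 177.1
0.106 87.6
0.0775 -2.0
```

```bash
cat > plan.py <<'E'
# usage: plan.py x y z yawdeg [tiltrad about tool y] : prints shift/turn per row from measured pose
import sys,numpy as np
from scipy.spatial.transform import Rotation as Ro
from station import manip
a=list(map(float,sys.argv[1:])); tgt=np.array(a[:3]); yaw=np.radians(a[3]); tilt=a[4] if len(a)>4 else 0
s=manip.observe(); p=np.array(s["tool_pos"]); R=Ro.from_quat(s["orientation"])
base=Ro.from_rotvec([0,0,yaw])*Ro.from_euler('y',-tilt)*Ro.from_euler('x',np.pi)  # tilt: face rises along heading
print("p",p.round(4),"yaw",np.degrees(np.arctan2(*R.as_matrix()[1::-1,0])).round(1),"f",np.round(s["force"],2),"w",round(s["width"],4),"t",round(s["time"],2))
for i in range(25):
    dp=R.inv().apply(tgt-p)*1000; w=(R.inv()*base).as_rotvec()
    n=np.linalg.norm(dp); m=np.linalg.norm(w)
    if n<.6 and m<.008: break
    dp=dp*min(1,40/max(n,1e-9)); w=w*min(1,.12/max(m,1e-9))
    dp=dp.round(1 if n<20 else 0); w=w.round(2); print([*dp.tolist(),*w.tolist()])
    p=p+R.apply(dp)/1000; R=R*Ro.from_rotvec(w)
E
python3 plan.py .56 -.109 .10 2.7
```

```text
p [ 0.1976 -0.566   0.2304] yaw 19.2 f [ 0.26 -0.12 -0.73] w 0.0854 t 0.1
[33.0, -21.0, 9.0, -0.0, 0.0, 0.12]
[30.0, -25.0, 9.0, -0.0, 0.0, 0.12]
[27.0, -28.0, 9.0, -0.0, 0.0, 0.05]
[26.0, -29.0, 9.0, -0.0, 0.0, -0.0]
[26.0, -29.0, 9.0, -0.0, 0.0, -0.0]
[26.0, -29.0, 9.0, -0.0, 0.0, -0.0]
[26.0, -30.0, 9.0, -0.0, 0.0, -0.0]
[26.0, -30.0, 9.0, -0.0, 0.0, -0.0]
[26.0, -30.0, 9.0, -0.0, 0.0, -0.0]
[26.0, -30.0, 8.0, -0.0, 0.0, -0.0]
[26.0, -30.0, 9.0, -0.0, 0.0, -0.0]
[26.0, -30.0, 9.0, -0.0, 0.0, -0.0]
[26.0, -30.0, 8.0, -0.0, 0.0, -0.0]
[25.0, -30.0, 9.0, -0.0, 0.0, -0.0]
[21.0, -24.0, 7.0, -0.0, 0.0, -0.0]
```

```bash
python3 -m inch '[[1,33,-21,9,0,0,0.12],[1,30,-25,9,0,0,0.12],[1,27,-28,9,0,0,0.05],[1,26,-29,9,0,0,0],[1,26,-29,9,0,0,0]]'; python3 -m inch '[[1,26,-29,9,0,0,0],[1,26,-29,9,0,0,0],[1,26,-29,9,0,0,0],[1,26,-30,9,0,0,0],[1,26,-30,9,0,0,0]]';python3 plan.py .56 -.109 .10 2.7
```

```text
time: 0.52
tool_pos: [0.3177, -0.4147, 0.1827]
orientation: [1.0, 0.012, -0.001, 0.0]
force: [1.0, -0.3, -0.0]
width: 0.0856
time: 0.93
tool_pos: [0.4459, -0.2574, 0.1341]
orientation: [1.0, 0.01, -0.002, -0.0]
force: [0.7, -0.4, -0.0]
width: 0.0851
p [ 0.4459 -0.2574  0.1341] yaw 1.2 f [ 0.66 -0.45 -0.05] w 0.0851 t 0.93
[25.0, -31.0, 7.0, -0.0, 0.0, -0.03]
[26.0, -30.0, 7.0, -0.0, 0.0, 0.0]
[25.0, -30.0, 7.0, -0.0, 0.0, 0.0]
[26.0, -30.0, 7.0, -0.0, 0.0, 0.0]
[19.0, -22.0, 6.0, -0.0, 0.0, 0.0]
```

```bash
python3 -m inch '[[1,26,-31,7,0,0,-0.03],[1,26,-31,7,0,0,0],[1,26,-31,7,0,0,0],[1,26,-30,7,0,0,0],[1,24,-29,7,0,0,0]]'; python3 plan.py .56 -.109 .075 2.7
```

```text
time: 1.35
tool_pos: [0.5666, -0.0935, 0.0956]
orientation: [1.0, 0.026, -0.003, -0.001]
force: [0.4, -0.8, 0.3]
width: 0.0854
p [ 0.5666 -0.0935  0.0956] yaw 3.0 f [ 0.42 -0.84  0.32] w 0.0854 t 1.35
[-7.0, 15.0, 21.0, -0.0, 0.01, 0.01]
```

```bash
python3 -m inch '[[1,-4,8,11,0,0,0],[1,-3,7,10,0,0,0],[1,0,0,0,0,0,0]]'; python3 plan.py .56 -.109 .06 2.7; python3 - <<'E'
from station import manip
from h import *
c=manip.camera_info("side");im,d=manip.get_image("side")
cv2.imwrite("pics/s1.png",cv2.resize(im[120:270,180:360],None,fx=4,fy=4)[:,:,::-1])
E
```

```text
time: 1.6
tool_pos: [0.5628, -0.0997, 0.0709]
orientation: [0.999, 0.032, -0.004, -0.003]
force: [-0.5, -0.3, -0.6]
width: 0.0851
p [ 0.5628 -0.0997  0.0709] yaw 3.7 f [-0.53 -0.32 -0.58] w 0.0851 t 1.6
[-3.3, 9.2, 10.8, -0.01, 0.01, 0.02]
```

View pics/s1.png

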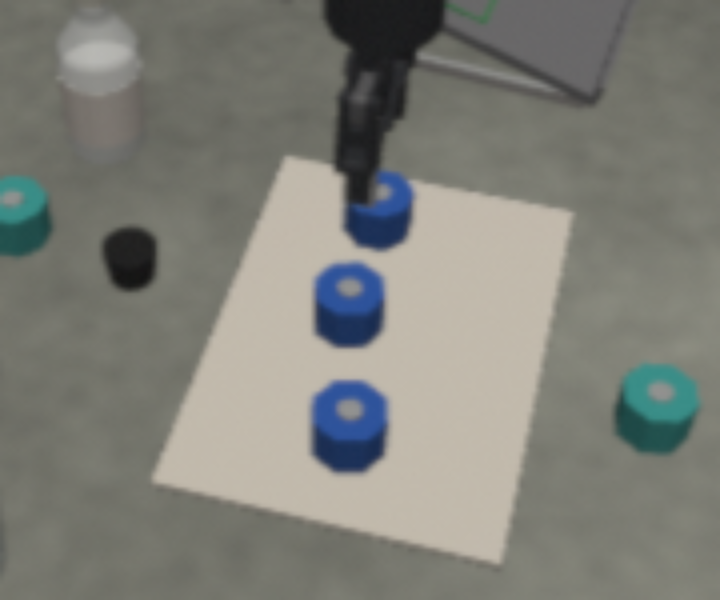

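The side picture shows the gripper over the farthest foot, crop (378,210). The near finger at (360,190) still needs to shift about 9 mm towards −y before going down.

```bash
python3 -m inch '[[1,-3.5,9.5,0,-0.01,0.01,0.02],[1,0,0,0,0,0,0],[1,0,0,0,0,0,0]]'; python3 plan.py .56 -.109 .0125 2.7
```

```text
time: 1.9
tool_pos: [0.5588, -0.113, 0.0725]
orientation: [1.0, 0.018, 0.002, 0.003]
force: [-1.0, -0.3, 0.2]
width: 0.0854
p [ 0.5588 -0.113   0.0725] yaw 2.1 f [-1.02 -0.26  0.19] w 0.0854 t 1.9
[1.0, -3.0, 40.0, 0.01, -0.0, -0.01]
[0.2, -1.1, 19.9, -0.0, -0.0, -0.0]
```

```bash
python3 -m inch '[[1,0.5,-2,25,0,0,-0.01],[1,0.5,-2,20,0,0,0],[1,0,0,10,0,0,0],[1,0,0,3,0,0,0],[1,0,0,0,0,0,0]]'; python3 plan.py .56 -.109 .0125 2.7
```

```text
time: 2.32
tool_pos: [0.5624, -0.1147, 0.0183]
orientation: [1.0, 0.02, 0.006, 0.005]
force: [0.1, -0.4, -0.3]
width: 0.0855
p [ 0.5624 -0.1147  0.0183] yaw 2.3 f [ 0.11 -0.36 -0.29] w 0.0855 t 2.32
[-2.3, -5.8, 5.7, 0.01, -0.01, -0.01]
```

```bash
python3 -m inch '[[1,-1.5,-4.5,4,0.01,-0.01,0],[1,0,0,0,0,0,0],[1,0,0,0,0,0,0]]'; python3 plan.py .56 -.109 .0125 2.7
```

```text
time: 2.57
tool_pos: [0.5618, -0.1109, 0.0164]
orientation: [1.0, 0.019, 0.002, -0.0]
force: [0.8, -1.0, 0.8]
width: 0.0855
p [ 0.5618 -0.1109  0.0164] yaw 2.2 f [ 0.82 -0.98  0.78] w 0.0855 t 2.57
[-1.8, -1.9, 3.8, -0.0, -0.0, -0.01]
```

```bash
python3 -m inch '[[0,-1,-1.5,2.5,0,0,0],[-1,0,0,0,0,0,0],[-1,0,0,0,0,0,0],[-1,0,0,0,0,0,0],[-1,0,0,0,0,0,0]]'; python3 -m inch '[[-1,0,0,0,0,0,0],[-1,0,0,0,0,0,0]]'; python3 plan.py .56 -.109 .0125 2.7
```

```text
time: 2.98
tool_pos: [0.5625, -0.1094, 0.0161]
orientation: [1.0, 0.019, 0.004, 0.0]
force: [0.3, 0.1, -1.7]
width: 0.0456
time: 3.15
tool_pos: [0.5624, -0.1094, 0.016]
orientation: [1.0, 0.019, 0.004, 0.0]
force: [-0.3, -0.8, -0.7]
width: 0.0452
p [ 0.5624 -0.1094  0.016 ] yaw 2.2 f [-0.26 -0.79 -0.66] w 0.0452 t 3.15
[-2.4, -0.5, 3.5, 0.0, -0.01, -0.01]
```

```bash
python3 -m inch '[[-1,0,0,-1,0,0,0],[-1,0,0,0,0,0,0]]'; python3 -m inch '[[-1,-6,0,0,0,0,0],[-1,-10,0,0,0,0,0]]';python3 -m inch '[[-1,-10,0,0,0,0,0]]';python3 -m inch '[[-1,-10,0,0,0,0,0]]'
```

```text
time: 3.32
tool_pos: [0.5622, -0.1093, 0.0169]
orientation: [1.0, 0.019, 0.003, 0.0]
force: [0.2, -0.6, -0.4]
width: 0.0452
time: 3.48
tool_pos: [0.5486, -0.1102, 0.0178]
orientation: [1.0, 0.02, 0.006, 0.0]
force: [4.0, 0.3, -1.5]
width: 0.045
time: 3.57
tool_pos: [0.539, -0.1106, 0.018]
orientation: [1.0, 0.02, 0.007, 0.001]
force: [2.4, 0.3, -3.0]
width: 0.0448
time: 3.65
tool_pos: [0.529, -0.1111, 0.018]
orientation: [1.0, 0.02, 0.008, 0.001]
force: [2.0, 0.3, -2.4]
width: 0.0449
```

```bash
python3 -m inch '[[-1,-2,0,1,0,-0.005,0]]';python3 -m inch '[[-1,0,0,0.5,0,-0.005,0]]'; python3 -m inch '[[-1,-6,0,0.3,0,-0.005,0]]';python3 -m inch '[[-1,-6,0,0.3,0,-0.005,0]]';python3 -m inch '[[-1,-6,0,0,0,-0.003,0]]';python3 -m inch '[[-1,0,0,0,0,0,0]]'
```

```text
time: 3.73
tool_pos: [0.5257, -0.1111, 0.0168]
orientation: [1.0, 0.02, 0.005, 0.001]
force: [2.4, 0.6, 1.2]
width: 0.0449
time: 3.82
tool_pos: [0.5256, -0.1113, 0.0166]
orientation: [1.0, 0.019, 0.003, 0.001]
force: [2.8, 1.0, 0.6]
width: 0.045
time: 3.9
tool_pos: [0.521, -0.1117, 0.017]
orientation: [1.0, 0.019, 0.001, 0.001]
force: [4.5, 0.5, -1.7]
width: 0.045
time: 3.98
tool_pos: [0.5156, -0.1121, 0.017]
orientation: [1.0, 0.019, -0.001, 0.001]
force: [3.6, -0.7, -1.6]
width: 0.0451
time: 4.07
tool_pos: [0.5098, -0.1124, 0.0172]
orientation: [1.0, 0.019, -0.002, 0.001]
force: [3.1, -0.6, -1.3]
width: 0.0447
time: 4.15
tool_pos: [0.5085, -0.1123, 0.0169]
orientation: [1.0, 0.019, -0.003, 0.001]
force: [-0.0, 0.3, -0.7]
width: 0.0453
```

Foot C resists with about 3–4.5 N while moving, so it looks like the gripping one. I'll release it and test the other two.

```bash
python3 -m inch '[[1,0,0,0.5,0,0,0],[1,0,0,0,0,0,0],[1,0,0,0,0,0,0],[1,0,0,-15,0,0,0],[1,0,0,-30,0,0,0]]'; python3 plan.py .553 -.0147 .07 21
```

```text
time: 4.57
tool_pos: [0.5016, -0.1104, 0.0546]
orientation: [1.0, 0.019, -0.011, -0.001]
force: [0.0, -0.8, -0.1]
width: 0.0853
p [ 0.5016 -0.1104  0.0546] yaw 2.2 f [ 0.01 -0.81 -0.08] w 0.0853 t 4.57
[20.0, -34.0, -6.0, -0.0, 0.01, -0.12]
[24.0, -32.0, -6.0, -0.0, 0.01, -0.12]
[20.0, -21.0, -4.0, -0.01, 0.0, -0.09]
```

```bash
python3 -m inch '[[1,10,-17,-14,0,0.01,-0.12],[1,22,-30,-4,0,0.01,-0.12],[1,24,-30,0,0,0,-0.09],[1,8,-10,0,0,0,0],[1,0,0,0,0,0,0]]'; python3 plan.py .553 -.0147 .07 21
```

```text
time: 4.98
tool_pos: [0.5522, -0.0111, 0.0804]
orientation: [0.982, 0.188, 0.004, -0.001]
force: [-0.8, 0.2, 0.1]
width: 0.0854
p [ 0.5522 -0.0111  0.0804] yaw 21.7 f [-0.75  0.23  0.1 ] w 0.0854 t 4.98
[-0.6, 3.7, 10.4, 0.0, -0.01, 0.01]
```

```bash
python3 -m inch '[[1,0,4,20,0,-0.01,0.01],[1,0,0,22,0,0,0],[1,0,0,14,0,0,0],[1,0,0,4,0,0,0],[1,0,0,0,0,0,0]]'; python3 plan.py .553 -.0147 .0155 21
```

```text
time: 5.4
tool_pos: [0.5537, -0.0161, 0.0188]
orientation: [0.983, 0.183, -0.002, 0.001]
force: [-0.2, -0.2, -0.8]
width: 0.0856
p [ 0.5537 -0.0161  0.0188] yaw 21.0 f [-0.23 -0.16 -0.78] w 0.0856 t 5.4
[-0.2, -1.5, 3.3, 0.0, 0.0, 0.0]
```

```bash
python3 -m inch '[[0,0,-1.5,3,0,0,0],[-1,0,0,0,0,0,0],[-1,0,0,0,0,0,0],[-1,0,0,0,0,0,0],[-1,0,0,0,0,0,0]]'; python3 -m inch '[[-1,0,0,0,0,0,0],[-1,0,0,-0.5,0,0,0]]'; python3 plan.py .553 -.0147 .0155 21
```

```text
time: 5.82
tool_pos: [0.5534, -0.0162, 0.0176]
orientation: [0.983, 0.181, -0.001, 0.001]
force: [-0.0, 1.2, -2.1]
width: 0.0449
time: 5.98
tool_pos: [0.5538, -0.0161, 0.0189]
orientation: [0.983, 0.181, -0.001, 0.001]
force: [0.6, 0.6, -1.6]
width: 0.0449
p [ 0.5538 -0.0161  0.0189] yaw 20.9 f [ 0.65  0.56 -1.63] w 0.0449 t 5.98
[-0.2, -1.6, 3.4, 0.0, 0.0, -0.0]
```

```bash
python3 -m inch '[[-1,-5.6,-2.2,0,0,0,0],[-1,-7,-2.7,0.3,0,-0.003,0]]';python3 -m inch '[[-1,-7,-2.7,0.3,0,-0.003,0]]';python3 -m inch '[[-1,-7,-2.7,0.2,0,-0.003,0]]';python3 -m inch '[[-1,-7,-2.7,0.2,0,-0.003,0]]'
```

```text
time: 6.15
tool_pos: [0.5408, -0.0161, 0.0189]
orientation: [0.983, 0.181, -0.002, 0.002]
force: [1.8, 0.0, -2.2]
width: 0.045
time: 6.23
tool_pos: [0.533, -0.0162, 0.0189]
orientation: [0.983, 0.181, -0.003, 0.003]
force: [2.3, 0.5, -0.0]
width: 0.0451
time: 6.32
tool_pos: [0.5252, -0.0162, 0.019]
orientation: [0.983, 0.181, -0.004, 0.003]
force: [1.9, -0.3, -0.7]
width: 0.045
time: 6.4
tool_pos: [0.5169, -0.0162, 0.019]
orientation: [0.983, 0.181, -0.005, 0.003]
force: [1.9, -0.7, -1.7]
width: 0.0449
```

```bash
python3 -m inch '[[-1,0,0,0.2,0,0,0],[-1,0,0,0,0,0,0]]';python3 -m inch '[[-1,-3,-1.2,0,0,0,0],[-1,-3,-1.2,0,0,0,0]]';python3 -m inch '[[-1,-3,-1.2,0,0,0,0]]';python3 -m inch '[[-1,-3,-1.2,0,0,0,0]]';python3 -m inch '[[-1,3,1.2,0,0,0,0],[-1,3,1.2,0,0,0,0]]';python3 -m inch '[[-1,3,1.2,0,0,0,0]]';python3 -m inch '[[-1,3,1.2,0,0,0,0]]'
```

```text
time: 6.57
tool_pos: [0.5143, -0.016, 0.0185]
orientation: [0.983, 0.181, -0.006, 0.003]
force: [-0.1, -0.5, -0.3]
width: 0.0446
time: 6.73
tool_pos: [0.508, -0.016, 0.0188]
orientation: [0.983, 0.181, -0.006, 0.003]
force: [0.3, 0.4, -1.8]
width: 0.0449
time: 6.82
tool_pos: [0.5045, -0.0159, 0.0188]
orientation: [0.983, 0.181, -0.006, 0.003]
force: [1.2, -0.2, -1.6]
width: 0.0447
time: 6.9
tool_pos: [0.5011, -0.0159, 0.0189]
orientation: [0.983, 0.181, -0.006, 0.003]
force: [0.7, 0.3, -1.7]
width: 0.0449
time: 7.07
tool_pos: [0.5059, -0.016, 0.0183]
orientation: [0.983, 0.181, -0.007, 0.003]
force: [-0.8, -0.3, -0.5]
width: 0.0451
time: 7.15
tool_pos: [0.509, -0.016, 0.0182]
orientation: [0.983, 0.181, -0.007, 0.003]
force: [-1.8, 0.7, 0.0]
width: 0.045
time: 7.23
tool_pos: [0.5124, -0.0161, 0.018]
orientation: [0.983, 0.181, -0.008, 0.003]
force: [-1.3, 0.5, 1.1]
width: 0.0449
```

```bash
python3 -m inch '[[1,0,0,0,0,0,0],[1,0,0,0,0,0,0],[1,0,0,0,0,0,0],[1,0,0,-15,0,0,0],[1,0,0,-30,0,0,0]]'; python3 plan.py .5225 .082 .075 21
```

```text
time: 7.65
tool_pos: [0.5104, -0.0152, 0.0581]
orientation: [0.983, 0.181, -0.012, 0.001]
force: [0.1, -0.0, 0.1]
width: 0.0855
p [ 0.5104 -0.0152  0.0581] yaw 20.9 f [ 0.13 -0.02  0.06] w 0.0855 t 7.65
[18.0, -35.0, -7.0, -0.0, 0.02, -0.0]
[19.0, -35.0, -7.0, -0.0, 0.0, -0.0]
[8.7, -16.5, -3.3, -0.0, 0.0, -0.0]
```

```bash
python3 -m inch '[[1,10,-18,-14,0,0.02,0],[1,18,-33,-3,0,0,0],[1,14,-27,0,0,0,0],[1,5,-9,0,0,0,0],[1,0,0,0,0,0,0]]'; python3 plan.py .5225 .082 .075 21
```

```text
time: 8.07
tool_pos: [0.5302, 0.085, 0.0842]
orientation: [0.984, 0.179, 0.005, 0.001]
force: [-0.4, -0.1, 0.4]
width: 0.0856
p [0.5302 0.085  0.0842] yaw 20.7 f [-0.38 -0.12  0.41] w 0.0856 t 8.07
[-8.3, 0.1, 9.1, 0.0, -0.01, -0.01]
```

```bash
python3 -m inch '[[1,-8,0,10,0,-0.01,0],[1,0,0,24,0,0,0],[1,0,0,20,0,0,0],[1,0,0,6,0,0,0],[1,0,0,0,0,0,0]]'; python3 plan.py .5225 .082 .0155 21
```

```text
time: 8.48
tool_pos: [0.5208, 0.0775, 0.0202]
orientation: [0.984, 0.18, -0.001, 0.003]
force: [0.4, 0.1, -0.3]
width: 0.0857
p [0.5208 0.0775 0.0202] yaw 20.7 f [ 0.38  0.09 -0.33] w 0.0857 t 8.48
[3.2, -3.6, 4.6, 0.01, 0.0, -0.0]
```

```bash
python3 -m inch '[[0,3,-3.6,3.5,0,0,0],[-1,0,0,0,0,0,0],[-1,0,0,0,0,0,0],[-1,0,0,0,0,0,0],[-1,0,0,0,0,0,0]]'; python3 -m inch '[[-1,0,0,0,0,0,0],[-1,0,0,-0.5,0,0,0],[-1,0,0,0,0,0,0]]'; python3 plan.py .5225 .082 .0155 21
```

```text
time: 8.9
tool_pos: [0.5219, 0.0799, 0.0171]
orientation: [0.984, 0.179, -0.002, 0.003]
force: [-0.0, 0.4, -0.5]
width: 0.045
time: 9.15
tool_pos: [0.5224, 0.0801, 0.0187]
orientation: [0.984, 0.179, -0.001, 0.003]
force: [-0.1, 0.3, -3.4]
width: 0.0449
p [0.5224 0.0801 0.0187] yaw 20.6 f [-0.12  0.29 -3.41] w 0.0449 t 9.15
[0.8, -1.8, 3.2, 0.01, 0.0, -0.01]
```

```bash
python3 -m inch '[[-1,0,0,0.7,0,0,0],[-1,0,0,0,0,0,0]]';python3 -m inch '[[-1,-3,-1.2,0,0,0,0],[-1,-3,-1.2,0,0,0,0]]';python3 -m inch '[[-1,-3,-1.2,0,0,0,0]]';python3 -m inch '[[-1,-3,-1.2,0,0,0,0]]';python3 -m inch '[[-1,-3,-1.2,0,0,0,0]]';python3 -m inch '[[-1,-3,-1.2,0,0,0,0]]';python3 -m inch '[[-1,-3,-1.2,0,0,0,0]]';python3 -m inch '[[-1,-3,-1.2,0,0,0,0]]'
```

```text
time: 9.32
tool_pos: [0.5225, 0.0801, 0.0182]
orientation: [0.984, 0.179, -0.001, 0.003]
force: [-0.1, -0.4, -1.7]
width: 0.045
time: 9.48
tool_pos: [0.5168, 0.0802, 0.0186]
orientation: [0.984, 0.179, -0.0, 0.004]
force: [-0.4, -0.3, -2.7]
width: 0.0447
time: 9.57
tool_pos: [0.5134, 0.0803, 0.0186]
orientation: [0.984, 0.179, -0.0, 0.004]
force: [0.9, -0.9, -2.7]
width: 0.045
time: 9.65
tool_pos: [0.5099, 0.0803, 0.0185]
orientation: [0.984, 0.179, -0.0, 0.004]
force: [0.4, 0.1, -2.1]
width: 0.0446
time: 9.73
tool_pos: [0.5063, 0.0804, 0.0186]
orientation: [0.984, 0.179, 0.0, 0.004]
force: [0.6, 0.2, -2.2]
width: 0.0448
time: 9.82
tool_pos: [0.5027, 0.0805, 0.0186]
orientation: [0.984, 0.179, 0.0, 0.004]
force: [1.4, -0.9, -2.9]
width: 0.0452
time: 9.9
tool_pos: [0.4991, 0.0805, 0.0186]
orientation: [0.984, 0.179, 0.0, 0.004]
force: [1.8, 0.4, -2.2]
width: 0.0451
time: 9.98
tool_pos: [0.4954, 0.0806, 0.0186]
orientation: [0.984, 0.179, 0.0, 0.004]
force: [1.3, 0.3, -1.4]
width: 0.045
```

```bash
python3 -m inch '[[-1,0,0,0.6,0,0,0],[-1,0,0,0.3,0,0,0]]';python3 -m inch '[[-1,3,1.2,0.3,0,0,0],[-1,3,1.2,0,0,0,0]]';python3 -m inch '[[-1,3,1.2,0,0,0,0]]';python3 -m inch '[[-1,3,1.2,0,0,0,0]]';python3 -m inch '[[-1,3,1.2,0,0,0,0]]';python3 -m inch '[[-1,3,1.2,0,0,0,0]]'
```

```text
time: 10.15
tool_pos: [0.4944, 0.0807, 0.0176]
orientation: [0.984, 0.179, -0.0, 0.004]
force: [0.7, 0.8, -1.0]
width: 0.0449
time: 10.32
tool_pos: [0.5001, 0.0806, 0.0171]
orientation: [0.984, 0.179, -0.001, 0.003]
force: [-2.2, 0.2, 0.1]
width: 0.0448
time: 10.4
tool_pos: [0.5034, 0.0805, 0.017]
orientation: [0.984, 0.179, -0.001, 0.003]
force: [-2.0, -0.1, 1.0]
width: 0.0451
time: 10.48
tool_pos: [0.5069, 0.0805, 0.017]
orientation: [0.984, 0.179, -0.002, 0.003]
force: [-1.7, 0.0, -0.3]
width: 0.0449
time: 10.57
tool_pos: [0.5105, 0.0804, 0.017]
orientation: [0.984, 0.179, -0.002, 0.003]
force: [-1.9, -0.5, 0.3]
width: 0.0448
time: 10.65
tool_pos: [0.5141, 0.0803, 0.0169]
orientation: [0.984, 0.179, -0.002, 0.003]
force: [-2.5, 0.9, 0.1]
width: 0.0448
```

The gripped readings are blurred by vertical coupling. A cleaner test is to cage the foot loosely and push it with one finger along the jaw axis, so that it only carries its own weight.

```bash
python3 -m inch '[[0.35,0,0,0,0,0,0],[0.35,0,0,0,0,0,0],[0.35,0,0,0,0,0,0]]';python3 -m inch '[[0.35,0,4,0,0,0,0],[0.35,0,4,0,0,0,0],[0.35,0,4,0,0,0,0]]';python3 -m inch '[[0.35,0,4,0,0,0,0]]';python3 -m inch '[[0.35,0,4,0,0,0,0]]';python3 -m inch '[[0.35,0,4,0,0,0,0]]';python3 -m inch '[[0.35,0,4,0,0,0,0]]';python3 -m inch '[[0.35,0,4,0,0,0,0]]'
```

```text
time: 10.9
tool_pos: [0.5165, 0.0802, 0.0174]
orientation: [0.984, 0.179, -0.0, 0.004]
force: [0.7, 0.4, 0.4]
width: 0.0577
time: 11.15
tool_pos: [0.5211, 0.0693, 0.0178]
orientation: [0.984, 0.179, -0.0, 0.003]
force: [-1.5, 2.7, 0.8]
width: 0.0576
time: 11.23
tool_pos: [0.5225, 0.0653, 0.0179]
orientation: [0.984, 0.179, -0.0, 0.003]
force: [-0.3, 1.4, 0.5]
width: 0.0579
time: 11.32
tool_pos: [0.524, 0.0613, 0.0179]
orientation: [0.984, 0.179, -0.0, 0.003]
force: [-0.8, 2.7, 0.4]
width: 0.0577
time: 11.4
tool_pos: [0.5255, 0.0571, 0.0179]
orientation: [0.984, 0.179, -0.0, 0.003]
force: [-1.4, 2.0, -0.2]
width: 0.0579
time: 11.48
tool_pos: [0.527, 0.0529, 0.0179]
orientation: [0.984, 0.179, -0.0, 0.003]
force: [-0.3, 2.9, 0.2]
width: 0.0578
time: 11.57
tool_pos: [0.5285, 0.0487, 0.0179]
orientation: [0.984, 0.179, -0.0, 0.003]
force: [-0.6, 1.8, 0.5]
width: 0.0579
```

```bash
python3 -m inch '[[0.35,0,0,0,0,0,0],[0.35,0,0,0,0,0,0]]';python3 -m inch '[[0.35,0,-1,0,0,0,0]]';python3 -m inch '[[0.35,0,-4,0,0,0,0]]';python3 -m inch '[[0.35,0,-4,0,0,0,0],[0.35,0,-4,0,0,0,0]]';python3 -m inch '[[0.35,0,-4,0,0,0,0],[0.35,0,-4,0,0,0,0]]';python3 -m inch '[[0.35,0,-4,0,0,0,0]]';python3 -m inch '[[0.35,0,-4,0,0,0,0]]';python3 -m inch '[[0.35,0,-4,0,0,0,0]]'
```

```text
time: 11.73
tool_pos: [0.5291, 0.0471, 0.018]
orientation: [0.984, 0.179, 0.0, 0.003]
force: [0.3, 0.1, 0.3]
width: 0.0575
time: 11.82
tool_pos: [0.5289, 0.0476, 0.018]
orientation: [0.984, 0.178, 0.0, 0.003]
force: [0.1, 0.2, 0.2]
width: 0.0575
time: 11.9
tool_pos: [0.5278, 0.051, 0.018]
orientation: [0.984, 0.178, 0.0, 0.004]
force: [0.1, 0.1, -0.4]
width: 0.058
time: 12.07
tool_pos: [0.5247, 0.059, 0.018]
orientation: [0.984, 0.178, 0.0, 0.004]
force: [0.7, -0.7, 0.4]
width: 0.0575
time: 12.23
tool_pos: [0.522, 0.0671, 0.0183]
orientation: [0.984, 0.178, 0.001, 0.004]
force: [0.7, -2.0, 1.4]
width: 0.0575
time: 12.32
tool_pos: [0.5206, 0.0712, 0.0184]
orientation: [0.984, 0.178, 0.001, 0.005]
force: [0.1, -1.9, -0.1]
width: 0.0576
time: 12.4
tool_pos: [0.5191, 0.0754, 0.0184]
orientation: [0.984, 0.179, 0.001, 0.005]
force: [1.1, -3.5, 0.3]
width: 0.0578
time: 12.48
tool_pos: [0.5176, 0.0796, 0.0184]
orientation: [0.984, 0.179, 0.001, 0.005]
force: [1.4, -3.1, 0.4]
width: 0.0576
```

```bash
python3 - <<'E'
from station import manip
from h import *
for n in("top","side"):
    im,d=manip.get_image(n); c=manip.camera_info(n)
    if n=="side": cv2.imwrite("pics/s2.png",cv2.resize(im[120:270,180:360],None,fx=4,fy=4)[:,:,::-1])
    for f in feet(im,d,c["K"],c["T"]): print(n,*f)
E
```

```text
top [315.9 231.2] [ 0.5071 -0.1144] [ 0.5057 -0.1143] [0.043 0.042] flat 2.5
top [274.8 226. ] [ 0.514 -0.018] [ 0.5135 -0.0176] [0.045 0.045] flat 20.3
```

View pics/s2.png

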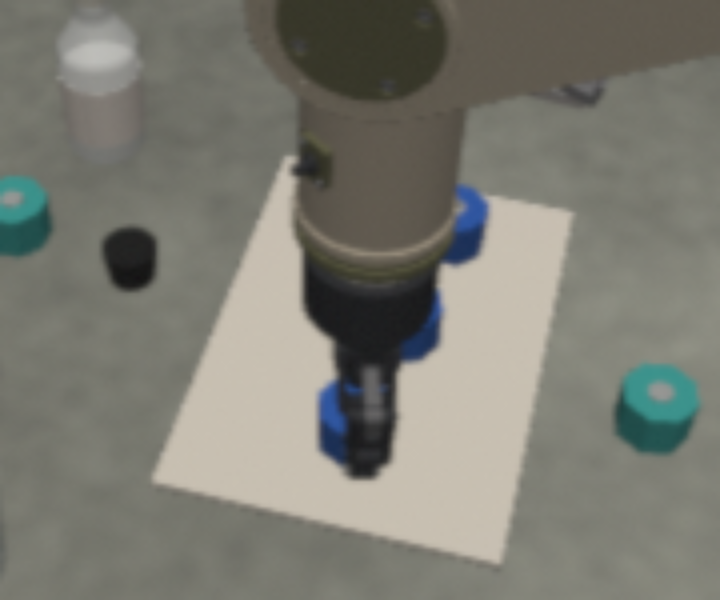

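```bash
python3 -m inch '[[1,0,2,0,0,0,0],[1,0,0,0,0,0,0],[1,0,0,-20,0,0,0],[1,0,0,-30,0,0,0],[1,0,15,-10,0,0,0]]'; python3 plan.py .514 -.016 .075 21
```

```text
time: 13.0
tool_pos: [0.518, 0.0663, 0.0752]
orientation: [0.984, 0.18, -0.004, 0.003]
force: [1.3, 0.7, 0.4]
width: 0.085
p [0.518  0.0663 0.0752] yaw 20.7 f [1.26 0.69 0.4 ] w 0.085 t 13.0
[-16.0, 37.0, 0.0, 0.0, 0.01, -0.01]
[-16.0, 36.0, 1.0, 0.0, -0.0, 0.0]
[-1.3, 2.4, -0.4, 0.0, -0.0, 0.0]
```

```bash
python3 -m inch '[[1,-14,33,0,0,0.01,0],[1,-14,28,0,0,0,0],[1,-4,8,5,0,0,0],[1,0,0,10,0,0,0],[1,0,0,0,0,0,0]]'; python3 plan.py .514 -.016 .018 21
```

```text
time: 13.42
tool_pos: [0.5169, -0.0137, 0.0651]
orientation: [0.984, 0.179, 0.005, 0.003]
force: [-0.5, -0.4, -0.3]
width: 0.0855
p [ 0.5169 -0.0137  0.0651] yaw 20.7 f [-0.47 -0.37 -0.33] w 0.0855 t 13.42
[-3.0, 1.0, 40.0, 0.01, -0.01, -0.01]
[-0.9, -0.2, 7.1, -0.0, 0.0, 0.0]
```

```bash
python3 -m inch '[[1,-2,1,22,0,-0.01,0],[1,-1,0,20,0,0,0],[0.35,0,0,5,0,0,0],[0.35,0,0,0,0,0,0],[0.35,0,0,0,0,0,0]]'; python3 plan.py .514 -.016 .018 21
```

```text
time: 13.83
tool_pos: [0.5136, -0.0116, 0.0145]
orientation: [0.984, 0.18, -0.001, 0.002]
force: [-1.0, 0.6, 0.1]
width: 0.0577
p [ 0.5136 -0.0116  0.0145] yaw 20.7 f [-1.04  0.57  0.1 ] w 0.0577 t 13.83
[-1.2, 4.3, -3.5, 0.0, 0.0, -0.0]
```

```bash
python3 -m inch '[[0.35,0,4,-3,0,0,0],[0.35,0,4,0,0,0,0],[0.35,0,4,0,0,0,0]]';python3 -m inch '[[0.35,0,4,0,0,0,0]]';python3 -m inch '[[0.35,0,4,0,0,0,0]]';python3 -m inch '[[0.35,0,4,0,0,0,0]]';python3 -m inch '[[0.35,0,4,0,0,0,0]]';python3 -m inch '[[0.35,0,4,0,0,0,0]]';python3 -m inch '[[0.35,0,4,0,0,0,0]]'
```

```text
time: 14.08
tool_pos: [0.5189, -0.0216, 0.0195]
orientation: [0.983, 0.181, -0.001, 0.002]
force: [-0.5, 2.3, -0.3]
width: 0.0579
time: 14.17
tool_pos: [0.521, -0.0255, 0.0205]
orientation: [0.983, 0.181, -0.0, 0.002]
force: [-1.1, 1.7, 0.3]
width: 0.0576
time: 14.25
tool_pos: [0.523, -0.0295, 0.0211]
orientation: [0.983, 0.181, 0.0, 0.002]
force: [-0.7, 1.9, -0.2]
width: 0.0572
time: 14.33
tool_pos: [0.5248, -0.0337, 0.0216]
orientation: [0.983, 0.181, 0.0, 0.002]
force: [-0.6, 1.4, -0.7]
width: 0.0574
time: 14.42
tool_pos: [0.5266, -0.0379, 0.0218]
orientation: [0.983, 0.181, 0.001, 0.002]
force: [-1.6, 2.3, -1.0]
width: 0.0577
time: 14.5
tool_pos: [0.5282, -0.0421, 0.0219]
orientation: [0.983, 0.181, 0.001, 0.002]
force: [-1.1, 2.2, 0.4]
width: 0.0575
time: 14.58
tool_pos: [0.5297, -0.0463, 0.0219]
orientation: [0.984, 0.181, 0.001, 0.002]
force: [-1.1, 1.9, -0.1]
width: 0.0578
```

```bash
python3 -m inch '[[1,0,-2,0,0,0,0],[1,0,0,0,0,0,0],[1,0,0,-20,0,0,0],[1,0,0,-30,0,0,0],[1,0,5,-10,0,0,-0.12]]'; python3 plan.py .507 -.1125 .075 47
```

```text
time: 15.0
tool_pos: [0.5279, -0.05, 0.0798]
orientation: [0.971, 0.238, -0.003, 0.001]
force: [1.2, -0.2, 1.2]
width: 0.0855
p [ 0.5279 -0.05    0.0798] yaw 27.5 f [ 1.18 -0.16  1.21] w 0.0855 t 15.0
[-29.0, 28.0, 3.0, -0.0, 0.0, -0.12]
[-20.0, 15.0, 2.0, -0.0, 0.0, -0.12]
[-0.4, 0.4, 0.1, -0.0, 0.01, -0.1]
```

```bash
python3 -m inch '[[1,-27,26,3,0,0,-0.12],[1,-18,14,0,0,0,-0.12],[1,0,0,0,0,0,-0.1],[1,0,0,0,0,0,0],[1,0,0,0,0,0,0]]'; python3 plan.py .507 -.1125 .065 47
```

```text
time: 15.42
tool_pos: [0.5131, -0.1097, 0.083]
orientation: [0.914, 0.405, 0.001, 0.005]
force: [0.1, -0.6, 0.1]
width: 0.0853
p [ 0.5131 -0.1097  0.083 ] yaw 47.8 f [ 0.13 -0.61  0.05] w 0.0853 t 15.42
[-6.1, -2.8, 18.0, 0.01, 0.0, 0.01]
```

```bash
python3 -m inch '[[1,-6,-2.5,18,0.01,0,0.01],[1,0,0,20,0,0,0],[1,0,0,18,0,0,0],[0.35,0,0,6,0,0,0],[0.35,0,0,0,0,0,0]]'; python3 -m inch '[[0.35,0,0,0,0,0,0],[0.35,0,0,0,0,0,0]]'; python3 plan.py .507 -.1125 .019 47
```

```text
time: 15.83
tool_pos: [0.5094, -0.1112, 0.0206]
orientation: [0.919, 0.393, 0.0, 0.001]
force: [-0.3, 0.2, 0.0]
width: 0.0638
time: 16.0
tool_pos: [0.5093, -0.1103, 0.0208]
orientation: [0.92, 0.393, -0.0, 0.001]
force: [0.0, 0.8, -0.0]
width: 0.0575
p [ 0.5093 -0.1103  0.0208] yaw 46.2 f [ 0.03  0.82 -0.02] w 0.0575 t 16.0
[-3.2, -0.2, 1.8, 0.0, 0.0, -0.01]
```

```bash
python3 -m inch '[[0.35,-2,-4,0,0,0,0],[0.35,0,-4,0,0,0,0],[0.35,0,-4,0,0,0,0]]';python3 -m inch '[[0.35,0,-4,0,0,0,0]]';python3 -m inch '[[0.35,0,-4,0,0,0,0]]';python3 -m inch '[[0.35,0,-4,0,0,0,0]]';python3 -m inch '[[0.35,0,-4,0,0,0,0]]';python3 -m inch '[[0.35,0,-4,0,0,0,0]]';python3 -m inch '[[0.35,0,-4,0,0,0,0]]'
```

```text
time: 16.25
tool_pos: [0.5017, -0.104, 0.024]
orientation: [0.92, 0.392, 0.002, 0.003]
force: [3.5, -3.8, 1.7]
width: 0.0579
time: 16.33
tool_pos: [0.4999, -0.1018, 0.0253]
orientation: [0.92, 0.392, 0.003, 0.004]
force: [2.5, -3.5, 1.3]
width: 0.0579
time: 16.42
tool_pos: [0.4978, -0.0994, 0.0263]
orientation: [0.92, 0.392, 0.004, 0.005]
force: [2.0, -3.3, 1.2]
width: 0.0577
time: 16.5
tool_pos: [0.4954, -0.0968, 0.0271]
orientation: [0.92, 0.392, 0.005, 0.006]
force: [2.3, -2.1, 0.9]
width: 0.0574
time: 16.58
tool_pos: [0.4927, -0.094, 0.0276]
orientation: [0.92, 0.392, 0.005, 0.007]
force: [1.8, -2.3, 0.2]
width: 0.0573
time: 16.67
tool_pos: [0.4898, -0.091, 0.0278]
orientation: [0.92, 0.392, 0.006, 0.007]
force: [2.6, -2.5, 0.7]
width: 0.0576
time: 16.75
tool_pos: [0.4866, -0.0879, 0.0278]
orientation: [0.92, 0.392, 0.006, 0.007]
force: [3.0, -2.3, 1.9]
width: 0.0577
```

```bash
python3 -m inch '[[1,0,2,0,0,0,0],[1,0,0,0,0,0,0],[1,0,0,-20,0,0,0],[1,0,0,-20,0,0,0],[1,0,0,-10,0,0,0]]';python3 -m inch '[[1,0,0,0,0,0,0],[1,0,0,0,0,0,0],[1,0,0,0,0,0,0]]';python3 -m inch '[[1,0,4,0,0,0,0],[1,0,4,0,0,0,0],[1,0,4,0,0,0,0]]';python3 -m inch '[[1,0,4,0,0,0,0]]';python3 -m inch '[[1,0,4,0,0,0,0]]';python3 -m inch '[[1,0,4,0,0,0,0]]';python3 -m inch '[[1,0,4,0,0,0,0]]'
```

```text
time: 17.17
tool_pos: [0.4799, -0.085, 0.0728]
orientation: [0.92, 0.392, -0.0, 0.001]
force: [-0.4, -0.1, 0.7]
width: 0.0854
time: 17.42
tool_pos: [0.4807, -0.0849, 0.0738]
orientation: [0.92, 0.392, 0.001, 0.001]
force: [0.5, 0.9, 0.4]
width: 0.0855
time: 17.67
tool_pos: [0.488, -0.093, 0.071]
orientation: [0.92, 0.393, -0.001, -0.0]
force: [-0.2, 0.2, -0.1]
width: 0.0854
time: 17.75
tool_pos: [0.4909, -0.096, 0.0703]
orientation: [0.92, 0.393, -0.001, -0.001]
force: [0.2, -0.6, 0.3]
width: 0.0854
time: 17.83
tool_pos: [0.4938, -0.0991, 0.0698]
orientation: [0.92, 0.392, -0.002, -0.001]
force: [-0.7, -0.0, -0.4]
width: 0.0856
time: 17.92
tool_pos: [0.4969, -0.1022, 0.0694]
orientation: [0.92, 0.392, -0.002, -0.001]
force: [0.4, 0.0, 0.3]
width: 0.0853
time: 18.0
tool_pos: [0.5001, -0.1054, 0.0692]
orientation: [0.92, 0.392, -0.002, -0.001]
force: [-0.2, 0.1, -0.2]
width: 0.0852
```

```bash
python3 - <<'E'
from station import manip
from h import *
for n in("top","side"):
    im,d=manip.get_image(n); c=manip.camera_info(n)
    cv2.imwrite(f"pics/{n}3.png",cv2.resize(im[120:290,180:360],None,fx=3.5,fy=3.5)[:,:,::-1])
    for f in feet(im,d,c["K"],c["T"],amin=40): print(n,*f)
E
python3 plan.py .491 -.092 .02 47
```

```text
top [284.3 221.5] [ 0.5259 -0.0399] [ 0.5261 -0.0371] [0.043 0.037] flat 21.9
top [235.3 221. ] [0.5206 0.0746] [0.5196 0.0741] [0.045 0.045] flat 21.7
side [268.8 220.6] [0.5201 0.0787] [0.52   0.0812] [0.044 0.045] flat 19.7
side [287.6 182.1] [ 0.5105 -0.0634] [ 0.5252 -0.0372] [0.043 0.044] flat 21.7
p [ 0.5003 -0.1056  0.0694] yaw 46.2 f [-0.15 -0.39  0.32] w 0.0855 t 18.1
[3.0, -12.0, 38.0, -0.0, 0.0, -0.01]
[0.5, -4.0, 11.5, -0.0, 0.0, -0.0]
```

View pics/top3.png

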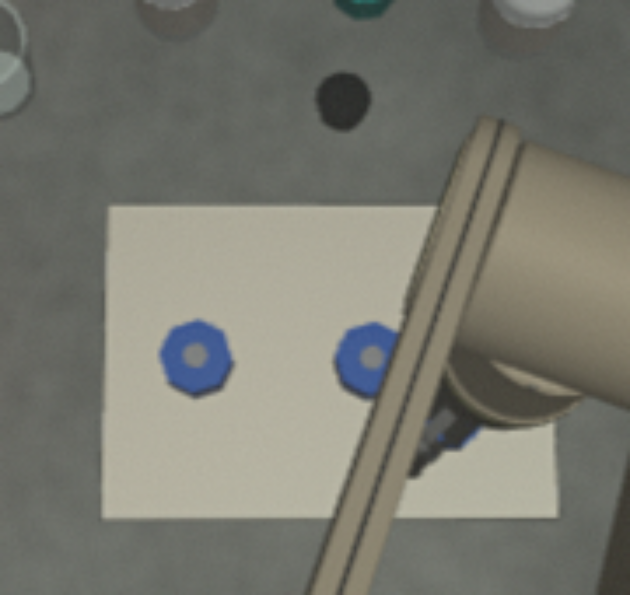

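View pics/side3.png

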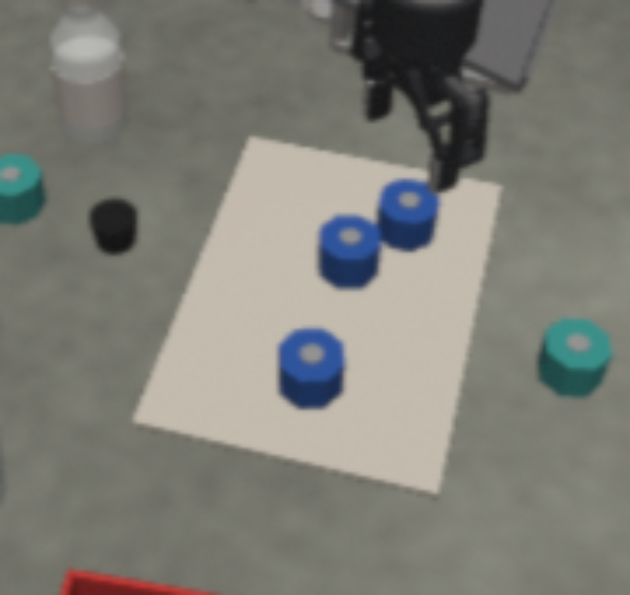

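Both views show the three feet still upright on the tile: A alone at left in the top view, B near the tile centre, and C under the gripper at side crop (409,200).

```bash
python3 - <<'E'
from station import manip
from h import *
c=manip.camera_info("side")
for n,u in (("C",(409,200)),("B",(350,236)),("A",(312,354))): print(n,ray(c["K"],c["T"],(u[0]/3.5+180-.4,u[1]/3.5+120-.4),.044))
E
```

```text
C [ 0.49268817 -0.0913277   0.044     ]
B [ 0.52585344 -0.03878446  0.044     ]
A [0.52002248 0.07919953 0.044     ]
```

```bash
python3 -m inch '[[1,2,-13,0,0,0,0],[1,1,-3,18,0,0,0],[1,0,0,22,0,0,0],[1,0,0,8,0,0,0],[0.35,0,0,0,0,0,0]]'; python3 -m inch '[[0.35,0,0,0,0,0,0],[0.35,0,0,0,0,0,0],[0.35,0,0,0,0,0,0]]'; python3 plan.py .488 -.089 .018 46.2
```

```text
time: 18.52
tool_pos: [0.4925, -0.0927, 0.0221]
orientation: [0.92, 0.392, -0.0, 0.0]
force: [-0.4, -0.0, 0.8]
width: 0.0751
time: 18.77
tool_pos: [0.4926, -0.0928, 0.0231]
orientation: [0.92, 0.392, -0.0, 0.0]
force: [0.7, -0.4, -0.5]
width: 0.0577
p [ 0.4926 -0.0928  0.0231] yaw 46.1 f [ 0.68 -0.38 -0.47] w 0.0577 t 18.77
[-0.5, -6.0, 5.1, -0.0, 0.0, -0.0]
```

```bash
python3 -m inch '[[0.35,0,-3,5,0,0,0],[0.35,0,-2,1,0,0,0],[0.35,0,-1.5,0.3,0,0,0]]';python3 -m inch '[[0.35,0,-1.5,0.3,0,0,0]]';python3 -m inch '[[0.35,0,-1.5,0.3,0,0,0]]';python3 -m inch '[[0.35,0,-1.5,0.3,0,0,0]]';python3 -m inch '[[0.35,0,-1.5,0.3,0,0,0]]';python3 -m inch '[[0.35,0,-1.5,0.3,0,0,0]]';python3 -m inch '[[0.35,0,-1.5,0.3,0,0,0]]'
```

```text
time: 19.02
tool_pos: [0.49, -0.0889, 0.0189]
orientation: [0.92, 0.392, 0.001, 0.002]
force: [2.0, -1.2, 2.1]
width: 0.0581
time: 19.1
tool_pos: [0.4897, -0.0883, 0.0193]
orientation: [0.92, 0.392, 0.002, 0.003]
force: [2.1, -4.5, 2.2]
width: 0.0579
time: 19.18
tool_pos: [0.4895, -0.0878, 0.0198]
orientation: [0.92, 0.392, 0.003, 0.004]
force: [2.7, -4.4, 1.5]
width: 0.0579
time: 19.27
tool_pos: [0.4892, -0.0872, 0.0202]
orientation: [0.92, 0.392, 0.004, 0.004]
force: [2.5, -3.3, 0.7]
width: 0.0578
time: 19.35
tool_pos: [0.4887, -0.0865, 0.0203]
orientation: [0.92, 0.392, 0.004, 0.005]
force: [2.0, -3.1, 0.2]
width: 0.0578
time: 19.43
tool_pos: [0.4879, -0.0857, 0.0203]
orientation: [0.92, 0.392, 0.004, 0.005]
force: [2.2, -3.4, 0.9]
width: 0.0578
time: 19.52
tool_pos: [0.487, -0.0848, 0.0202]
orientation: [0.92, 0.392, 0.005, 0.006]
force: [1.9, -5.0, 1.7]
width: 0.0576
```

C resists with about 4 N at around 10 mm/s, steadily and at any speed. B gave about 0.8–1.3 N at slow speed and A about 0.9–2 N, so C is the gripping foot. I'll grasp it centred.

```bash
sed -i 's/^base=.*/BY=np.radians(-2.4)\nbase=(Ro.from_euler("z",BY)*Ro.from_euler("y",-tilt)*Ro.from_euler("z",yaw-BY)*Ro.from_euler("x",np.pi))/' plan.py
python3 -m inch '[[0.35,0,4,2,0,0,0],[0.35,0,2,2,0,0,0],[-1,0,0,1,0,0,0],[-1,0,0,0,0,0,0],[-1,0,0,0,0,0,0]]'; python3 -m inch '[[-1,0,0,0,0,0,0],[-1,0,0,0,0,0,0],[-1,0,0,0,0,0,0]]'; python3 plan.py .49 -.09 .016 46
```

```text
time: 19.93
tool_pos: [0.4904, -0.0878, 0.0144]
orientation: [0.92, 0.392, 0.004, 0.004]
force: [-1.3, -0.9, 6.8]
width: 0.0454
time: 20.18
tool_pos: [0.4902, -0.0876, 0.0146]
orientation: [0.92, 0.392, 0.003, 0.003]
force: [0.1, -0.5, 3.9]
width: 0.0453
p [ 0.4902 -0.0876  0.0146] yaw 46.1 f [ 0.06 -0.54  3.94] w 0.0453 t 20.18
[-1.9, 1.5, -1.4, 0.01, -0.0, 0.0]
```

```bash
python3 -m inch '[[-1,0,0,-8,0,0,0],[-1,0,0,-25,0,0,0],[-1,0,0,-35,0,0,0],[-1,0,0,-30,0,0,0],[-1,0,0,-10,0,0,0]]'; python3 plan.py .557 -.3744 .125 42.6 .28
```

```text
time: 20.6
tool_pos: [0.4797, -0.0837, 0.1166]
orientation: [0.92, 0.392, -0.006, -0.005]
force: [1.4, -1.2, -4.4]
width: 0.0454
p [ 0.4797 -0.0837  0.1166] yaw 46.1 f [ 1.38 -1.22 -4.4 ] w 0.0454 t 20.6
[-21.0, 34.0, -1.0, -0.09, 0.08, 0.02]
[-20.0, 35.0, -0.0, -0.09, 0.08, 0.03]
[-19.0, 35.0, 2.0, -0.04, 0.04, 0.01]
[-19.0, 35.0, 2.0, 0.0, -0.0, 0.0]
[-19.0, 35.0, 2.0, 0.0, -0.0, 0.0]
[-18.0, 35.0, 2.0, 0.0, -0.0, 0.0]
[-18.0, 35.0, 2.0, 0.0, -0.0, 0.0]
[-10.0, 20.0, 1.0, 0.0, -0.0, 0.0]
```

```bash
python3 -m inch '[[-1,-14,24,-1,-0.09,0.08,0.02],[-1,-20,34,0,-0.09,0.08,0.03],[-1,-19,34,2,-0.04,0.04,0.01],[-1,-19,34,2,0,0,0],[-1,-19,34,2,0,0,0]]';  python3 plan.py .557 -.3744 .125 42.6 .28
```

```text
time: 21.02
tool_pos: [0.5226, -0.2565, 0.1149]
orientation: [0.921, 0.363, 0.131, 0.053]
force: [0.7, -0.0, -5.3]
width: 0.0456
p [ 0.5226 -0.2565  0.1149] yaw 44.2 f [ 0.74 -0.01 -5.34] w 0.0456 t 21.02
[-18.0, 36.0, 0.0, -0.0, -0.01, 0.01]
[-17.0, 36.0, 0.0, -0.0, 0.0, -0.0]
[-17.0, 36.0, 1.0, -0.0, 0.0, -0.0]
[-1.6, 3.0, -0.3, -0.0, 0.0, -0.0]
```

```bash
python3 -m inch '[[-1,-17,34,-2,0,-0.01,0.01],[-1,-16,32,-2,0,0,0],[-1,-10,20,0,0,0,0],[-1,-2,4,0,0,0,0],[-1,0,0,0,0,0,0]]';  python3 plan.py .561 -.3744 .10 42.6 .28
```

```text
time: 21.43
tool_pos: [0.5418, -0.3616, 0.1157]
orientation: [0.926, 0.354, 0.123, 0.049]
force: [-0.5, 0.5, -5.9]
width: 0.0452
p [ 0.5418 -0.3616  0.1157] yaw 42.9 f [-0.49  0.51 -5.9 ] w 0.0452 t 21.43
[2.0, 19.0, 20.0, -0.02, 0.01, -0.01]
```

```bash
python3 -m inch '[[-1,2,18,8,-0.02,0.01,-0.01],[-1,0,0,8,0,0,0],[-1,0,0,0,0,0,0],[-1,0,0,0,0,0,0]]';  python3 plan.py .569 -.375 .075 42.6 .28; python3 - <<'E'
from station import manip
from h import *
im,d=manip.get_image("side")
cv2.imwrite("pics/s4.png",cv2.resize(im[60:210,200:380],None,fx=4,fy=4)[:,:,::-1])
E
```

```text
time: 21.77
tool_pos: [0.5559, -0.3681, 0.0963]
orientation: [0.923, 0.358, 0.128, 0.051]
force: [-0.1, -0.6, -4.8]
width: 0.0455
p [ 0.5559 -0.3681  0.0963] yaw 43.5 f [-0.1  -0.6  -4.79] w 0.0455 t 21.77
[0.0, 10.0, 24.0, -0.01, -0.0, -0.0]
```

View pics/s4.png

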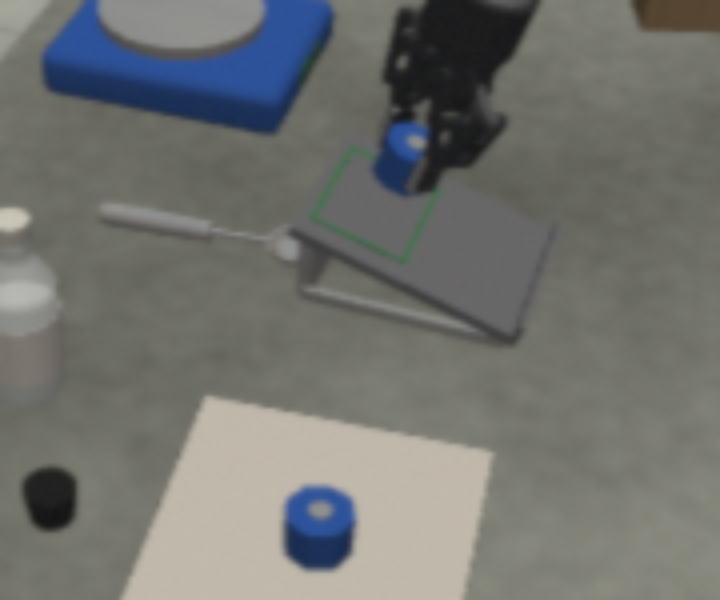

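The side view shows the foot held above the outline at crop (405,160). Its tilt matches the face, and it is clear of the board. I'm lowering it onto the mark.

```bash
python3 -m inch '[[-1,0,7,10,-0.01,0,0],[-1,0,2,10,0,0,0],[-1,0,0,3,0,0,0],[-1,0,0,0,0,0,0]]';  python3 plan.py .571 -.375 .065 42.6 .28
```

```text
time: 22.15
tool_pos: [0.5683, -0.372, 0.0734]
orientation: [0.923, 0.359, 0.13, 0.055]
force: [-0.4, -0.5, -6.0]
width: 0.0451
p [ 0.5683 -0.372   0.0734] yaw 43.6 f [-0.38 -0.54 -5.96] w 0.0451 t 22.15
[-1.8, 2.4, 8.9, -0.0, -0.0, -0.0]
```

```bash
python3 -m inch '[[-1,-1.5,2.5,4.5,0,0,0],[-1,0,0,1,0,0,0]]'; python3 -m inch '[[-1,0,0,1.5,0,0,0],[-1,0,0,0,0,0,0]]'; python3 plan.py .571 -.375 .065 42.6 .28
```

```text
time: 22.32
tool_pos: [0.5705, -0.3746, 0.0676]
orientation: [0.923, 0.359, 0.129, 0.054]
force: [0.0, 0.2, -5.8]
width: 0.0452
time: 22.48
tool_pos: [0.571, -0.3751, 0.0665]
orientation: [0.923, 0.359, 0.129, 0.055]
force: [-1.3, 0.2, -2.1]
width: 0.0455
p [ 0.571  -0.3751  0.0665] yaw 43.7 f [-1.31  0.2  -2.11] w 0.0455 t 22.48
[-0.2, -0.4, 1.4, -0.0, -0.0, -0.0]
```

```bash
python3 -m inch '[[-1,0,0,1.2,0,0,0],[-1,0,0,0.5,0,0,0]]'; python3 -m inch '[[-1,0,0,0.7,0,0,0],[-1,0,0,0,0,0,0]]'; python3 plan.py .571 -.375 .065 42.6 .28
```

```text
time: 22.65
tool_pos: [0.5715, -0.3757, 0.0659]
orientation: [0.923, 0.359, 0.129, 0.055]
force: [-4.4, 1.3, -1.7]
width: 0.0448
time: 22.82
tool_pos: [0.5715, -0.376, 0.0658]
orientation: [0.923, 0.359, 0.129, 0.055]
force: [-1.6, 0.2, -1.8]
width: 0.0453
p [ 0.5715 -0.376   0.0658] yaw 43.6 f [-1.63  0.18 -1.79] w 0.0453 t 22.82
[0.2, -1.2, 0.6, -0.0, -0.0, -0.0]
```

```bash
python3 -m inch '[[-1,0,0,1.5,0,0,0],[-1,0,0,0,0,0,0]]'; python3 -m inch '[[-1,0,0,1.5,0,0,0],[-1,0,0,0,0,0,0]]'
```

```text
time: 22.98
tool_pos: [0.5719, -0.3763, 0.0652]
orientation: [0.923, 0.359, 0.129, 0.055]
force: [-3.3, 1.5, -1.6]
width: 0.0453
time: 23.15
tool_pos: [0.5721, -0.3763, 0.0651]
orientation: [0.923, 0.359, 0.129, 0.055]
force: [-5.2, 3.0, -1.7]
width: 0.0453
```

```bash
python3 -m inch '[[-0.1,0,0,0,0,0,0],[0.2,0,0,0,0,0,0],[0.5,0,0,0,0,0,0],[0.7,0,0,0,0,0,0]]'; python3 - <<'E'
from station import manip
from h import *
im,d=manip.get_image("side"); c=manip.camera_info("side")
cv2.imwrite("pics/s5.png",cv2.resize(im[60:210,200:380],None,fx=4,fy=4)[:,:,::-1])
for f in feet(im,d,c["K"],c["T"],ztop=.093,yr=(-.5,-.25)): print(*f)
E
```

```text
time: 23.48
tool_pos: [0.5744, -0.3778, 0.0677]
orientation: [0.922, 0.359, 0.131, 0.058]
force: [0.4, -0.2, 0.6]
width: 0.0724
[298.3 101.5] [ 0.5621 -0.3729] [ 0.5669 -0.3732] [0.035 0.049] flat 2.6
```

View pics/s5.png

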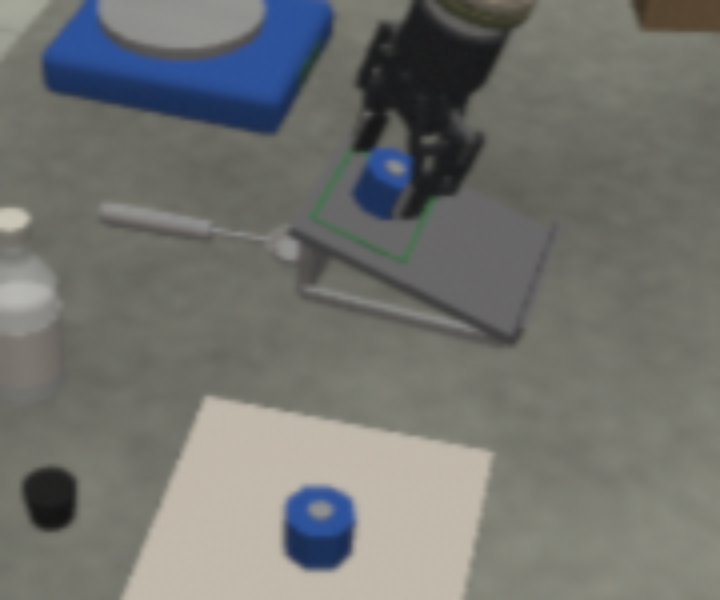

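The foot stands inside the outline at crop (385,185) and isn't sliding. I'll open fully and back off along the face normal.

```bash
python3 -m inch '[[1,0,0,0,0,0,0],[1,0,0,0,0,0,0],[1,0,0,-15,0,0,0],[1,0,0,-30,0,0,0],[1,0,0,-30,0,0,0]]'; python3 - <<'E'
from station import manip
from h import *
im,d=manip.get_image("side"); c=manip.camera_info("side")
for f in feet(im,d,c["K"],c["T"],ztop=.093,yr=(-.5,-.25)): print(*f)
E
python3 plan.py .526 -.039 .09 21
```

```text
time: 23.95
tool_pos: [0.5511, -0.3735, 0.1335]
orientation: [0.923, 0.359, 0.129, 0.053]
force: [0.9, 0.6, 1.1]
width: 0.0854
[298.3 101.5] [ 0.5621 -0.3729] [ 0.5624 -0.3725] [0.045 0.049] flat 19.6
p [ 0.5525 -0.376   0.1412] yaw 43.7 f [ 3.59 -2.9   4.7 ] w 0.0855 t 24.0
[23.0, -32.0, 4.0, 0.04, -0.06, 0.1]
[20.0, -34.0, 5.0, 0.04, -0.06, 0.09]
[17.0, -36.0, 5.0, 0.04, -0.06, 0.09]
[15.0, -37.0, 5.0, 0.04, -0.06, 0.09]
[11.0, -38.0, 6.0, 0.0, 0.0, 0.0]
[11.0, -38.0, 6.0, 0.0, 0.0, 0.0]
[12.0, -38.0, 6.0, 0.0, 0.0, 0.0]
[12.0, -38.0, 6.0, 0.0, 0.0, 0.0]
[6.0, -21.0, 3.0, 0.0, 0.0, 0.0]
```

The hub hasn't moved, still at pixel (298.3,101.5), so the foot stays put. Next is foot B.

```bash
python3 -m inch '[[1,20,-28,0,0.04,-0.06,0.1],[1,20,-34,2,0.04,-0.06,0.09],[1,17,-36,5,0.04,-0.06,0.09],[1,15,-37,5,0.04,-0.06,0.09],[1,11,-38,6,0,0,0]]';python3 -m inch '[[1,11,-38,6,0,0,0],[1,11,-38,6,0,0,0],[1,9,-28,3,0,0,0],[1,0,-8,0,0,0,0],[1,0,0,0,0,0,0]]'; python3 plan.py .526 -.039 .07 21
```

```text
time: 24.42
tool_pos: [0.5369, -0.1962, 0.1261]
orientation: [0.984, 0.176, 0.004, 0.01]
force: [1.3, 0.5, -0.4]
width: 0.0853
time: 24.83
tool_pos: [0.5269, -0.0677, 0.1072]
orientation: [0.984, 0.179, 0.005, 0.009]
force: [-0.7, -0.8, 0.1]
width: 0.0853
p [ 0.5269 -0.0677  0.1072] yaw 20.7 f [-0.72 -0.75  0.12] w 0.0853 t 24.83
[8.0, -24.0, 31.0, 0.02, -0.01, -0.01]
[1.2, -3.8, 5.8, -0.0, 0.0, 0.0]
```

```bash
python3 -m inch '[[1,8,-24,8,0.02,-0.01,0],[1,1,-4,20,0,0,0],[1,0,0,8,0,0,0],[1,0,0,0,0,0,0]]'; python3 plan.py .526 -.039 .016 21
```

```text
time: 25.17
tool_pos: [0.5286, -0.0406, 0.0727]
orientation: [0.984, 0.179, 0.001, 0.002]
force: [-0.1, -0.1, -0.5]
width: 0.0854
p [ 0.5286 -0.0406  0.0727] yaw 20.7 f [-0.1  -0.12 -0.51] w 0.0854 t 25.17
[-1.0, -2.0, 40.0, 0.0, -0.0, -0.01]
[-0.9, -0.6, 16.7, 0.0, -0.0, 0.0]
```

```bash
python3 -m inch '[[1,-1,-2,24,0,0,0],[1,-1,0,22,0,0,0],[1,0,0,8,0,0,0],[-1,0,0,2,0,0,0],[-1,0,0,0,0,0,0]]'; python3 -m inch '[[-1,0,0,0,0,0,0],[-1,0,0,0,0,0,0],[-1,0,0,0,0,0,0],[-1,0,0,0,0,0,0]]'; python3 plan.py .526 -.039 .016 21
```

```text
time: 25.58
tool_pos: [0.5298, -0.0464, 0.0192]
orientation: [0.984, 0.177, 0.003, 0.003]
force: [-0.1, 0.7, 1.1]
width: 0.0639
time: 25.92
tool_pos: [0.5321, -0.0477, 0.0232]
orientation: [0.984, 0.176, 0.005, 0.004]
force: [-0.4, 0.4, -1.7]
width: 0.0448
p [ 0.5321 -0.0477  0.0232] yaw 20.3 f [-0.41  0.38 -1.65] w 0.0448 t 25.92
[-2.7, -10.3, 7.1, 0.01, -0.01, -0.01]
```

```bash
python3 -m inch '[[-1,0,0,-8,0,0,0],[-1,0,0,-25,0,0,0],[-1,0,0,-35,0,0,0],[-1,0,0,-30,0,0,0],[-1,0,0,-10,0,0,0]]'; python3 plan.py .516 .405 .125 88
```

```text
time: 26.33
tool_pos: [0.5254, -0.0461, 0.1308]
orientation: [0.984, 0.176, -0.001, 0.002]
force: [1.3, 0.1, -3.9]
width: 0.0449
p [ 0.5254 -0.0461  0.1308] yaw 20.3 f [ 1.29  0.12 -3.88] w 0.0449 t 26.33
[13.0, -38.0, 0.0, 0.0, 0.0, -0.12]
[18.0, -36.0, 0.0, 0.0, 0.0, -0.12]
[22.0, -34.0, 0.0, 0.0, 0.0, -0.12]
[26.0, -31.0, 0.0, 0.0, 0.0, -0.12]
[29.0, -28.0, 1.0, 0.0, 0.0, -0.12]
[32.0, -24.0, 0.0, 0.0, 0.0, -0.12]
[35.0, -20.0, 1.0, 0.0, 0.0, -0.12]
[37.0, -15.0, 0.0, -0.0, 0.0, -0.12]
[38.0, -11.0, 1.0, -0.0, 0.0, -0.12]
[40.0, -6.0, 0.0, -0.0, 0.0, -0.1]
[40.0, -3.0, 1.0, -0.0, 0.0, -0.0]
[9.2, -0.2, -0.1, -0.0, 0.0, -0.0]
```

```bash
python3 -m inch '[[-1,10,-28,0,0,0,-0.12],[-1,18,-36,0,0,0,-0.12],[-1,22,-34,0,0,0,-0.12],[-1,26,-31,0,0,0,-0.12],[-1,29,-28,0,0,0,-0.12]]';python3 -m inch '[[-1,32,-24,0,0,0,-0.12],[-1,35,-20,0,0,0,-0.12],[-1,37,-15,0,0,0,-0.12],[-1,38,-11,0,0,0,-0.12]]';  python3 plan.py .516 .405 .10 88
```

```text
time: 26.75
tool_pos: [0.525, 0.1426, 0.1343]
orientation: [0.886, 0.463, 0.002, 0.007]
force: [0.9, 0.2, -5.2]
width: 0.0443
time: 27.08
tool_pos: [0.5158, 0.3091, 0.1299]
orientation: [0.744, 0.668, -0.0, 0.007]
force: [1.5, -0.5, -4.5]
width: 0.045
p [0.5158 0.3091 0.1299] yaw 83.9 f [ 1.54 -0.54 -4.53] w 0.045 t 27.08
[38.0, -4.0, 11.0, 0.01, 0.01, -0.07]
[38.0, -1.0, 12.0, -0.0, -0.0, -0.0]
[20.0, -1.0, 6.0, -0.0, -0.0, -0.0]
```

```bash
python3 -m inch '[[-1,36,-4,6,0,0.01,-0.07],[-1,28,-1,10,0,0,0],[-1,10,0,10,0,0,0],[-1,0,0,0,0,0,0],[-1,0,0,0,0,0,0]]';  python3 plan.py .516 .405 .022 88
```

```text
time: 27.5
tool_pos: [0.5101, 0.3963, 0.098]
orientation: [0.712, 0.703, 0.003, 0.002]
force: [-0.4, -0.9, -4.8]
width: 0.0445
p [0.5101 0.3963 0.098 ] yaw 89.3 f [-0.39 -0.89 -4.78] w 0.0445 t 27.5
[5.0, 3.0, 40.0, 0.01, -0.0, 0.02]
[4.0, 3.0, 36.0, -0.0, -0.0, 0.0]
```

```bash
python3 -m inch '[[-1,5,3,25,0.01,0,0.02],[-1,3,3,25,0,0,0],[-1,0,0,15,0,0,0],[-1,0,0,4,0,0,0],[-1,0,0,0,0,0,0]]';  python3 plan.py .516 .405 .022 88
```

```text
time: 27.92
tool_pos: [0.518, 0.4003, 0.028]
orientation: [0.72, 0.694, -0.001, -0.001]
force: [0.3, -0.4, -5.2]
width: 0.0448
p [0.518  0.4003 0.028 ] yaw 87.9 f [ 0.28 -0.4  -5.16] w 0.0448 t 27.92
[4.7, -2.1, 6.0, -0.0, 0.0, -0.0]
```

```bash
python3 -m inch '[[-1,3,-1,4,0,0,0],[-1,0,0,1.5,0,0,0],[-1,0,0,0,0,0,0]]'; python3 -m inch '[[1,0,0,0,0,0,0],[1,0,0,0,0,0,0],[1,0,0,0,0,0,0],[1,0,0,0,0,0,0]]'; python3 -m inch '[[1,0,0,-20,0,0,0],[1,0,0,-35,0,0,0],[1,0,0,-35,0,0,0],[1,0,0,-10,0,0,0]]';  python3 plan.py .52 .077 .09 21
```

```text
time: 28.17
tool_pos: [0.5185, 0.402, 0.0246]
orientation: [0.721, 0.693, -0.0, -0.001]
force: [-0.2, 0.6, -4.8]
width: 0.0442
time: 28.5
tool_pos: [0.5225, 0.4045, 0.0314]
orientation: [0.721, 0.693, 0.005, 0.0]
force: [-0.3, -0.2, 1.0]
width: 0.0857
time: 28.83
tool_pos: [0.52, 0.403, 0.1325]
orientation: [0.721, 0.693, 0.003, 0.0]
force: [1.1, 0.1, 1.6]
width: 0.0854
p [0.52   0.403  0.1325] yaw 87.8 f [1.08 0.15 1.65] w 0.0854 t 28.83
[-40.0, 2.0, 5.0, 0.0, -0.0, 0.12]
[-39.0, 6.0, 5.0, 0.0, -0.0, 0.12]
[-38.0, 11.0, 5.0, 0.0, -0.0, 0.12]
[-37.0, 15.0, 5.0, 0.0, -0.0, 0.12]
[-34.0, 20.0, 5.0, -0.0, -0.0, 0.12]
[-32.0, 24.0, 5.0, -0.0, -0.0, 0.12]
[-29.0, 27.0, 5.0, -0.0, -0.0, 0.12]
[-25.0, 30.0, 5.0, -0.0, -0.0, 0.12]
[-5.0, 7.5, 1.4, -0.0, -0.0, 0.12]
[-0.0, -0.0, 0.0, -0.0, -0.0, 0.09]
```

```bash
python3 - <<'E'
from station import manip
from h import *
for n in("top","side"):
    im,d=manip.get_image(n); c=manip.camera_info(n)
    if n=="side":cv2.imwrite("pics/s6.png",im[:,:,::-1])
    for f in feet(im,d,c["K"],c["T"],amin=40,yr=(-.2,.6)): print(n,*f)
E
python3 plan.py .52 .077 .09 66
```

```text
top [235.3 221. ] [0.5206 0.0746] [0.5196 0.0742] [0.045 0.045] flat 21.7
top [ 98.  214.8] [0.5174 0.3966] [0.5168 0.3954] [0.043 0.043] flat 43.2
side [219.8 350.2] [0.5171 0.4019] [0.5164 0.4033] [0.044 0.044] flat 42.5
p [0.52   0.4029 0.1308] yaw 87.8 f [0.2  0.49 0.09] w 0.0854 t 28.93
[-40.0, 2.0, 5.0, 0.0, -0.0, 0.12]
[-39.0, 6.0, 5.0, 0.0, -0.0, 0.12]
[-38.0, 11.0, 5.0, 0.0, -0.0, 0.12]
[-37.0, 15.0, 5.0, 0.0, -0.0, 0.02]
[-36.0, 16.0, 5.0, 0.0, -0.0, -0.0]
[-36.0, 16.0, 5.0, 0.0, -0.0, -0.0]
[-36.0, 16.0, 4.0, 0.0, -0.0, -0.0]
[-36.0, 16.0, 5.0, 0.0, -0.0, -0.0]
[-8.6, 4.1, 0.7, 0.0, -0.0, -0.0]
```

View pics/s6.png

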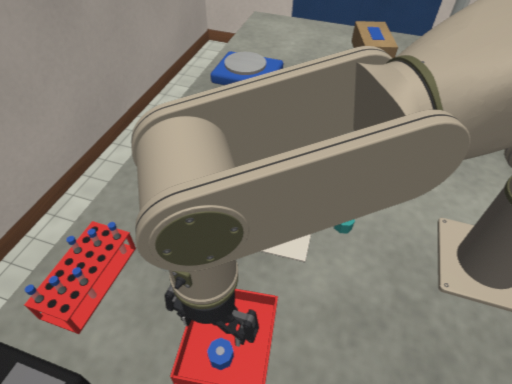

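Foot B stands in the bin at pixel (220,350). Next is foot A, which I'll also drag slowly once more while I have it gripped.

```bash
python3 -m inch '[[1,-30,2,0,0,0,0.12],[1,-39,6,4,0,0,0.12],[1,-38,11,5,0,0,0.12],[1,-37,15,5,0,0,0.02],[1,-36,16,5,0,0,0]]';python3 -m inch '[[1,-36,16,5,0,0,0],[1,-34,15,5,0,0,0],[1,-24,10,5,0,0,0],[1,-4,2,5,0,0,0],[1,0,0,0,0,0,0]]';python3 plan.py .52 .077 .07 66
```

```text
time: 29.35
tool_pos: [0.5185, 0.2172, 0.1088]
orientation: [0.841, 0.541, 0.005, -0.001]
force: [1.2, -0.7, -0.4]
width: 0.0854
time: 29.77
tool_pos: [0.5121, 0.098, 0.0806]
orientation: [0.843, 0.539, 0.001, -0.002]
force: [0.1, 0.5, -0.2]
width: 0.0856
p [0.5121 0.098  0.0806] yaw 65.2 f [ 0.14  0.53 -0.19] w 0.0856 t 29.77
[-16.0, 16.0, 10.0, -0.0, -0.0, -0.01]
```

```bash
python3 -m inch '[[1,-15,15,6,0,0,0],[1,-2,0,4,0,0,0],[1,0,0,0,0,0,0]]';python3 plan.py .52 .077 .014 66
```

```text
time: 30.02
tool_pos: [0.5179, 0.0774, 0.0686]
orientation: [0.843, 0.538, 0.001, -0.003]
force: [0.5, 0.1, 0.1]
width: 0.0854
p [0.5179 0.0774 0.0686] yaw 65.2 f [0.46 0.13 0.08] w 0.0854 t 30.02
[0.0, 2.0, 40.0, -0.0, -0.0, -0.01]
[0.2, 0.3, 14.6, -0.0, -0.0, -0.0]
```

```bash
python3 -m inch '[[1,0,2,22,0,0,0],[1,0,0,22,0,0,0],[1,0,0,7,0,0,0],[0.35,0,0,2,0,0,0],[0.35,0,0,0,0,0,0]]';python3 -m inch '[[0.35,0,0,0,0,0,0],[0.35,0,0,0,0,0,0]]';python3 plan.py .52 .077 .017 66
```

```text
time: 30.43
tool_pos: [0.5208, 0.0829, 0.0153]
orientation: [0.841, 0.54, 0.002, -0.003]
force: [-0.5, -0.1, -0.2]
width: 0.0639
time: 30.6
tool_pos: [0.5213, 0.0841, 0.0166]
orientation: [0.841, 0.541, 0.003, -0.003]
force: [-0.8, 0.3, 0.0]
width: 0.0579
p [0.5213 0.0841 0.0166] yaw 65.5 f [-0.78  0.26  0.04] w 0.0579 t 30.6
[-7.0, 1.7, -0.5, -0.0, -0.01, -0.01]
```

Slow caged push on A, with the same method as C, as a check.

```bash
python3 -m inch '[[0.35,-6,-4,0,0,0,0],[0.35,0,-3,0,0,0,0],[0.35,0,-1.5,0,0,0,0]]';python3 -m inch '[[0.35,0,-1.5,0,0,0,0],[0.35,0,-1.5,0,0,0,0]]';python3 -m inch '[[0.35,0,-1.5,0,0,0,0]]';python3 -m inch '[[0.35,0,-1.5,0,0,0,0]]';python3 -m inch '[[0.35,0,-1.5,0,0,0,0]]';python3 -m inch '[[0.35,0,-1.5,0,0,0,0]]';python3 -m inch '[[0.35,0,-1.5,0,0,0,0]]'
```

```text
time: 30.85
tool_pos: [0.513, 0.0822, 0.0196]
orientation: [0.841, 0.541, 0.005, -0.002]
force: [0.5, -0.1, -0.2]
width: 0.0578
time: 31.02
tool_pos: [0.5108, 0.0833, 0.0208]
orientation: [0.841, 0.541, 0.006, -0.001]
force: [1.1, -0.9, -0.7]
width: 0.0574
time: 31.1
tool_pos: [0.5094, 0.0839, 0.021]
orientation: [0.841, 0.541, 0.006, -0.001]
force: [1.2, -0.4, -1.2]
width: 0.0579
time: 31.18
tool_pos: [0.5081, 0.0845, 0.0211]
orientation: [0.841, 0.541, 0.006, -0.001]
force: [0.9, -0.1, -1.0]
width: 0.0582
time: 31.27
tool_pos: [0.5066, 0.0852, 0.0211]
orientation: [0.841, 0.541, 0.006, -0.001]
force: [1.8, -0.3, -0.2]
width: 0.0575
time: 31.35
tool_pos: [0.5051, 0.0858, 0.0211]
orientation: [0.841, 0.541, 0.006, -0.001]
force: [1.1, 0.4, -1.3]
width: 0.0574
time: 31.43
tool_pos: [0.5035, 0.0865, 0.021]
orientation: [0.841, 0.541, 0.006, -0.001]
force: [1.2, -0.8, -0.5]
width: 0.0573
```

A gives about 1.1 N at slow speed against about 4.2 N for C, so A is slick. I'll grip it and take it to the bin.

```bash
python3 -m inch '[[0.35,0,4,3,0,0,0],[-1,0,1,2,0,0,0],[-1,0,0,0,0,0,0],[-1,0,0,0,0,0,0],[-1,0,0,0,0,0,0]]';python3 -m inch '[[-1,0,0,0,0,0,0],[-1,0,0,0,0,0,0]]'; python3 -m inch '[[-1,0,0,-8,0,0,0],[-1,0,0,-25,0,0,0],[-1,0,0,-35,0,0,0],[-1,0,0,-30,0,0,0],[-1,0,0,-10,0,0,0]]'; python3 plan.py .516 .325 .12 88
```

```text
time: 31.85
tool_pos: [0.5083, 0.0847, 0.0161]
orientation: [0.841, 0.541, 0.006, -0.001]
force: [-1.9, 0.4, 3.4]
width: 0.0461
time: 32.02
tool_pos: [0.5083, 0.0847, 0.0161]
orientation: [0.841, 0.541, 0.006, -0.001]
force: [-2.2, -0.2, 3.0]
width: 0.0456
time: 32.43
tool_pos: [0.4993, 0.0832, 0.1193]
orientation: [0.841, 0.541, -0.003, -0.006]
force: [0.8, 0.3, -3.2]
width: 0.0458
p [0.4993 0.0832 0.1193] yaw 65.5 f [ 0.79  0.34 -3.2 ] w 0.0458 t 32.43
[37.0, -14.0, 0.0, -0.0, -0.0, -0.12]
[39.0, -9.0, 0.0, -0.01, -0.0, -0.12]
[40.0, -5.0, 0.0, -0.0, -0.0, -0.12]
[40.0, -0.0, 0.0, -0.0, -0.0, -0.03]
[40.0, 1.0, 0.0, -0.0, -0.0, -0.0]
[40.0, 1.0, 1.0, -0.0, -0.0, -0.0]
[2.5, 0.4, -0.4, -0.0, -0.0, -0.0]
```

```bash
python3 -m inch '[[-1,28,-14,0,0,0,-0.12],[-1,39,-9,0,0,0,-0.12],[-1,40,-5,0,0,0,-0.12],[-1,40,0,0,0,0,-0.03],[-1,40,1,0,0,0,0]]';python3 -m inch '[[-1,34,0,0,0,0,0],[-1,8,0,5,0,0,0],[-1,0,0,5,0,0,0],[-1,0,0,0,0,0,0]]'; python3 plan.py .516 .322 .06 88
```

```text
time: 32.85
tool_pos: [0.5103, 0.2723, 0.1203]
orientation: [0.718, 0.696, -0.002, -0.004]
force: [1.8, -0.4, -4.4]
width: 0.0452
time: 33.18
tool_pos: [0.5072, 0.3238, 0.1041]
orientation: [0.715, 0.699, -0.004, -0.006]
force: [-0.1, -1.0, -5.8]
width: 0.0451
p [0.5072 0.3238 0.1041] yaw 88.7 f [-0.05 -0.98 -5.81] w 0.0451 t 33.18
[-2.0, 8.0, 39.0, -0.01, -0.0, 0.01]
[0.3, 1.4, 5.0, -0.0, -0.0, 0.0]
```

```bash
python3 -m inch '[[-1,-2,8,20,0,0,0.01],[-1,0,2,25,0,0,0],[-1,0,0,25,0,0,0],[-1,0,0,12,0,0,0],[-1,0,0,0,0,0,0]]'; python3 plan.py .516 .322 .0135 88
```

```text
time: 33.6
tool_pos: [0.5157, 0.3147, 0.0167]
orientation: [0.72, 0.694, -0.006, -0.006]
force: [0.1, -0.7, -6.0]
width: 0.0451
p [0.5157 0.3147 0.0167] yaw 87.9 f [ 0.1  -0.74 -6.02] w 0.0451 t 33.6
[7.3, 0.1, 3.1, -0.02, 0.0, -0.0]
```

```bash
python3 -m inch '[[-1,5,0,1.5,-0.015,0,0],[-1,0,0,1,0,0,0],[-1,0,0,0,0,0,0]]'; python3 -m inch '[[1,0,0,0,0,0,0],[1,0,0,0,0,0,0],[1,0,0,0,0,0,0],[1,0,0,0,0,0,0]]'; python3 -m inch '[[1,0,0,-20,0,0,0],[1,0,0,-35,0,0,0],[1,0,0,-35,0,0,0],[1,0,0,-35,0,0,0],[1,-20,0,-20,0,0,0]]'; python3 -m inch '[[1,-35,0,-15,0,0,0],[1,-35,0,-10,0,0,0],[1,-35,0,0,0,0,0],[1,-10,0,0,0,0,0],[1,0,0,0,0,0,0]]'; python3 - <<'E'
from station import manip
from h import *
for n in("top","side"):
    im,d=manip.get_image(n); c=manip.camera_info(n)
    cv2.imwrite(f"pics/{n}9.png",im[:,:,::-1])
    for f in feet(im,d,c["K"],c["T"],amin=40,yr=(-.2,.6)): print(n,*f)
    for f in feet(im,d,c["K"],c["T"],ztop=.093,amin=40,yr=(-.5,-.25)): print(n,"board",*f)
E
```

```text
time: 33.85
tool_pos: [0.5168, 0.3179, 0.0157]
orientation: [0.721, 0.693, -0.001, 0.0]
force: [-0.4, -0.5, -3.3]
width: 0.0455
time: 34.18
tool_pos: [0.5215, 0.3206, 0.0229]
orientation: [0.721, 0.693, 0.005, 0.002]
force: [0.4, -0.2, -0.2]
width: 0.0852
time: 34.6
tool_pos: [0.5159, 0.3009, 0.1689]
orientation: [0.72, 0.694, 0.001, 0.0]
force: [0.9, 1.5, 1.3]
width: 0.0852
time: 35.02
tool_pos: [0.517, 0.183, 0.2087]
orientation: [0.719, 0.695, 0.011, 0.006]
force: [0.3, 1.2, -0.2]
width: 0.0857
top [134.1 217.2] [0.5163 0.3117] [0.5154 0.3107] [0.043 0.044] flat 43.9
top [105.5 213.8] [0.5206 0.3793] [0.5198 0.3794] [0.033 0.013] flat 43.0
top board [437.3 210.6] [ 0.5618 -0.3795] [ 0.562  -0.3793] [0.045 0.046] flat 41.4
side [219.8 350.2] [0.5171 0.4019] [0.5165 0.4033] [0.044 0.044] flat 43.1
side [236.1 309.4] [0.5162 0.3175] [0.5156 0.319 ] [0.044 0.045] flat 42.1
side board [298.3 101.5] [ 0.5621 -0.3729] [ 0.5587 -0.372 ] [0.037 0.049] flat 9.3
```

View pics/top9.png

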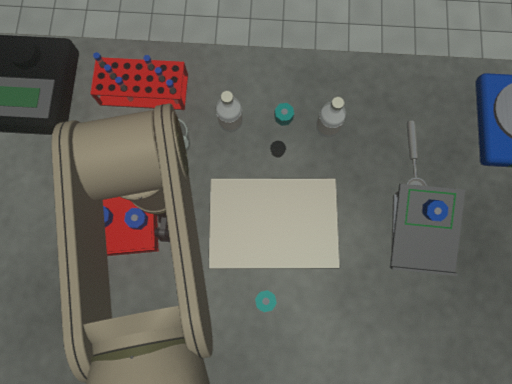

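View pics/side9.png

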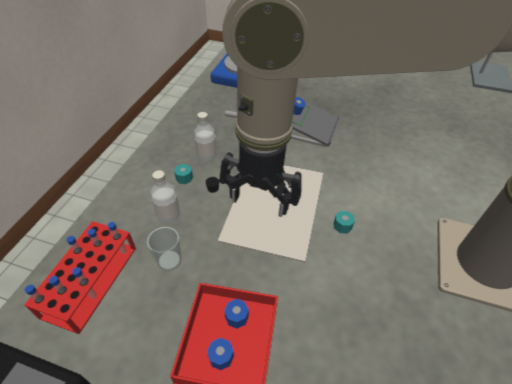

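The top view shows the gripping foot inside the outline at (437,210), with the tile empty and the bottles, beaker, stopper and scoop where they were. The side view shows both slick feet upright in the bin at (236,312) and (220,352). The board foot's hub is still at pixel (298.3,101.5), 11 s after release.

```bash
python3 -c "
from station import manip
print(manip.close_job())"
```

```text
the job is handed in; nothing more can be done
None
```

The job is handed in at about 35 s. The gripping foot is inside the green outline on the board, and both slick feet are upright in the red bin.

**Drag test:** I dragged all three feet across the tile, and the rightmost one (towards the board) grips. Pushed slowly at about 10–15 mm/s, it resisted with about 4 N. The left foot gave about 1.1 N when pushed the same way. The middle foot gave 0.7–1.3 N, gripped and slow. The most I read pressing down on the tile was about 7 N.

**Last checks:**
- **Board foot:** its hub stayed at the same pixel for the 11 s after I let go, and its base is about 2 mm from the middle of the outline.
- **Other objects:** the bottles, stopper and scoop look unmoved in both views. The beaker does in the side view, as the arm partly hid it from above.
- **Robot:** it was clear of everything at hand-in.

**What disagreed:**
- **Slick feet's drag:** both read higher than the stated 0.3–0.6 N, and up to about 2–3.7 N when dragged faster. That made the first fast drags ambiguous, so I repeated the test slowly on two of the feet; the middle one only had slower gripped drags.
- **Camera positions:** the two views differ by 4–7 mm in y, so I used values between them.

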